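# Unlock, load and lock the test-panel carrier

### The job

With the key from the wooden stand, fitted into the slot of the grey carrier's pivot knob, swing the retaining bar fully open to the rear; then load every aluminium panel from the black plinth into the carrier, one flat in each bay (any bays), lengthwise down the middle of the bay and on its tongue, back end well past the line where the bar closes. The panels are too thin to be gripped where they lie on the plinth, but one slid out over its front edge can be taken by the part that overhangs. Finally turn the bar fully closed across the panels with the key and leave the key hanging upright in its stand, and the bottles and other things where they were.

Things in the scene. Friction and masses are not known exactly. Their poses are not given: they have to be found in the camera images.
- panel1: Thin bare aluminium panel, 200 (its x) x 50 (its y) x 2.5 mm, 67 g, origin at the centre of its underside. It starts flat on the black plinth, well back from the front edge, its x along the plinth's x within 0.2 rad. It slides easily on the polished plinth under a firm push from above (about 10 N). All panels are alike; two or three are there (an absent one reads None from the start).
- panel2: Another such panel, the same in size and origin.
- panel3: Another such panel, the same in size and origin.
- plinth: Fixed black slab, 300 (its x) x 310 (its y) x 50 mm high, flat polished top at z = 50 mm above its origin (centre of its underside), with a rim 8 mm high and 7 mm wide along its left, right and back edges. Its front edge, towards the robot, has none: it is at x = -150 mm; the bench in front of and below that edge is free.
- carrier: Fixed grey carrier; deck 320 mm wide (its y), 50 mm above its origin (on its underside), from x = -85 (front, towards the robot) to +92. Three 75 mm bays across y, parted by flush white strips. Ahead of each a tongue 24 wide, level with the deck, runs on its centre line to x = -152, ending in an 8 mm upstand (inner face -145). Rims 8 mm high: at y = -157, +97, and behind (face x = +85).
- bay1 (a point): Where the centre of the underside of a panel well placed in the bay at the carrier's -y end lies: on the deck at carrier x = -28, y = -115, z = 50 mm; there 43 mm of the panel is ahead of the deck's front edge, on the tongue (its long sides free for fingers), and its back end is 54 mm beyond the closed bar. Axes as the carrier's.
- bay2 (a point): The same for the middle bay: carrier x = -28, y = -37, z = 50 mm. (Panels can also be pushed along the deck by pressing on them from above.)
- bay3 (a point): The same for the bay nearest the pivot: carrier x = -28, y = +41, z = 50 mm.
- bar (a joint): Angle (rad) of the steel retaining bar, 280 x 16 x 6 mm, underside 12 mm above the deck (clears panels), pivot at carrier x = +10, y = +135 mm. 0: fully open, pointing rearward; 1.1: fully closed (stop), along the carrier's -y across the bays. Starts closed or nearly (0.9 to 1.1). Grows clockwise from above; light friction (0.1 N m); stays where left.
- socket (a point): Centre of the mouth (top) of the slot in the knob on the bar's pivot, 86 mm above the bench; it turns with the bar. Its x axis points along the bar and along the slot. The slot is 28 mm long x 10 mm wide x 18 mm deep, open upwards; the knob around it is an aluminium block 48 x 36 mm.
- key: Flat-bladed key: a black handle bar 70 (its x) x 14 (its y) x 32 mm high, from whose underside a flat steel blade 24 (x) x 6 (y) mm reaches 80 mm straight down. Origin at the centre of the handle's underside. 120 g. At the start it hangs upright in its stand, the handle resting across the top of the stand, parallel to the stand's x. The 14 mm width can be pinched from above.
- key_tip (a point): Centre of the lower end of the key's blade, 80 mm below the key's origin.
- stand: Fixed wooden key stand, 84 (its x) x 50 (its y) x 95 mm high, origin at the centre of its underside; a slot 38 (x) x 18 (y) mm runs right through it from the top, in which the key's blade hangs while the handle lies on the top.
- amber: Brown glass bottle, 64 mm diameter, 150 mm high, origin under its centre; only to be left where it is
- wash: White plastic bottle, 70 mm diameter, 170 mm high, origin under its centre; only to be left where it is
- vial: Small glass vial with a black cap, 32 mm diameter, 55 mm high, between plinth and carrier, origin under its centre; only to be left where it is
Not all that is in view belongs to the job. Leave any purple look-alike of the panel3 alone.

How it is judged:
By the outcome, as a careful person would: the job done as asked, in the order asked, and still so for the second after the job is handed in, with the robot touching nothing.
Of panel1, panel2, panel3 only 2 to 3 are there at a start; the rules pass over those that are not, and their reading is None.
At some moment in a run one of panel1, panel2, panel3 may be knocked a few centimetres aside while the robot is not near it.
It also fails if it takes over 210 s, if anything falls off the work surface, if the arm or the gripper's body presses on something with over 40 N, if the wrist force passes 120 N, or if a joint passes its speed limit or range.

### The arm

A 6-joint arm with a two-finger parallel gripper is mounted at the origin on the work surface. World frame = base frame: x ahead of the robot, y to its left, z up, the work surface at z = 0. Lengths are in m, angles in rad, forces in N, time in s.
With the tool pointing down it reaches from about 0.3 to 0.85 m from the base axis. Payload 5.4 kg.
Tool frame: the origin (TCP) lies at the very end of the fingers, on their centre line; the grasp point (between the pads) lies behind it (bot.pinch_z is the z of the grasp point in the tool frame, in m); z points along the fingers, y is the line along which they close (so a half turn about z gives the same grasp; the last joint's range is limited). The gripper opens to 85 mm and grips with 20 to 120 N. Pads are 22 mm wide; open, the fingers measure 114 mm over their backs; the gripper's body (76 mm by 85 mm) begins 54 mm behind the grasp point. The pads swing forward as they close: fully open they stand 13 mm farther back than shut.
Start: joints at [-1.502, 0.158, 1.597, -0, 1.386, -0.21], TCP at [0.158, -0.553, 0.231] pointing down, gripper open.
Joint ranges: [-2.91, 2.91], [-0.94, 2.29], [0.18, 2.7], [-1.29, 4.43], [0.17, 2.64], [-3, 3]. Speed limits (rad/s): [2.57, 2.57, 3.14, 3.14, 3.14, 3.14].

### API

Orientations are given as a unit quaternion [x, y, z, w].
In Python, from cell import bot, vision, finder gives the robot as it stands.
- The arm moves only by the tool jog_arm, never from a script. Its argument "steps" is a list of rows, each a list of 4 numbers: the shift along the world's x, y, z in mm, then the turn about the world's z in rad. In form: [[dx, dy, dz, roll], ...]. A call has 1 to 10 rows; each row shifts and turns the commanded pose from where the row before left it; what a row does not reach is not made up. A row lasts 1/12 s, in which the tool goes at most 41.7 mm and 7.16 degrees, less where a joint would pass 70% of its speed; a pose out of reach is approached as far as the arm can. A call with a gripper value outside its range is refused whole. "hand" is the opening, from 0 (shut) to 1 (fully open), set as the call begins (left out, the last holds). The fingers move at their own pace and stop on an object; "newtons" is the grip in N (left out, the last holds). Time passes only in rows, so rows that do not move let the fingers close. It gives the time, the measured TCP pose, the force, the opening and the grip force at its end, in the units of the state.
- bot.read_state(): the state, without advancing time (a new reading comes with each control period).
- vision.capture(name): name is "side" or "top"; returns a dict with "pixels" (384x512x3 uint8, red, green, blue), "vertical_fov" (degrees; the focal length in pixels is half the picture's height over the tangent of half this angle, whatever the lens; pixels are square), "cx", "cy" (the principal point, pixels), "cam_to_world" (4x4, takes a point from camera to world coordinates). Camera axes: x right, y up, looking along -z (the intrinsics and any distortion apply to the point x, -y, -z); pixel columns grow to the right and rows downward; lengths in m; the calibration is good to about 2 mm. A picture is of the moment at which its call begins. There is no depth.
- bot.finish_job(): hands the job in; it is judged then, once.
Trained networks look in a picture, given as the dict that the camera call returned (one of the last four; its "shot" number tells which), for a name from the list of things; names that differ only in an ending like _2 or _b are one class to them, and where a whole thing is asked for, a point or a joint stands for the part that bears it (a point fixed in the world has none). Each returns a list of dicts, best first, with "p" (0 to 1); they miss things now and then, are a little off and sometimes report something else, mostly with a low value. They report only what shows in the picture. A call takes as long as a camera call. They do not tell look-alikes from the thing itself.
- finder.regions_of(picture, thing): "mask" (384x512 bool, what is visible of it) and "bbox" ([centre column, centre row, width, height] in pixels, round what is visible of it).
The state is a dict: "clock": time; "qpos": joint angles; "joint_velocities": joint speeds; "effort": joint torques, N m; "eef_pos": TCP position; "tool_rot": TCP orientation; "force": force on the tool from outside, world axes, zero at the start; "torque": the same for the moment, N m; "opening": finger opening in m; "grasp_force": force on a finger pad.
Only numpy, scipy, OpenCV 4.12 (cv2) and the standard library are available. Lean on these libraries where they do the work, as an engineer would, in place of code of your own. Each camera call takes 0.05 s, during which the arm holds its last target. There are 200 camera calls.

## Working session

There is one attempt and no reset: what is moved stays moved. The work goes in short steps, Python scripts to look and compute and a tool call to move; the robot and the scene stay as the last step left them, time stands still between calls to the robot, and variables do not carry over. Pictures are saved under pics/ and viewed, at most 14 in all, crops included, and the job is handed in when it is done.

Besides the shell and the picture viewer there is one more tool, called after "Emit:" as name([rows], argument=value, ...), one row to a line, values as JSON. jog_arm: Moves the arm, as the interface text tells. Its arguments: {"type":"object","properties":{"steps":{"type":"array"},"hand":{"type":"number"},"newtons":{"type":"number"}},"required":["steps"]}

```bash
ls; mkdir -p pics; python3 - <<'E'
from cell import bot, vision, finder
import cv2,numpy as np
s=bot.read_state();print({k:np.round(v,3).tolist() if v is not None else v for k,v in s.items()},bot.pinch_z)
for n in("top","side"):
    p=vision.capture(n)
    print(n,[ (k,np.round(v,4).tolist()) for k,v in p.items() if k not in("pixels",) and not isinstance(v,str)])
    cv2.imwrite(f"pics/{n}0.png",cv2.resize(p["pixels"][:,:,::-1],(800,600),interpolation=cv2.INTER_CUBIC))
E
```

```text
pics
{'clock': 0.0, 'qpos': [-1.502, 0.159, 1.598, -0.0, 1.386, -0.21], 'joint_velocities': [-0.0, 0.0, 0.0, 0.001, -0.002, -0.001], 'effort': [0.0, -39.601, -33.142, -0.0, 0.008, -0.0], 'eef_pos': [0.158, -0.552, 0.23], 'tool_rot': [0.99, 0.139, 0.0, -0.001], 'force': [-0.18, 0.334, 0.565], 'torque': [-0.009, -0.02, 0.007], 'grasp_force': 0.0, 'opening': 0.085} -0.0187
top [('vertical_fov', 50.1046), ('cx', 251.53), ('cy', 196.598), ('cam_to_world', [[0.0203, 0.9934, -0.1129, 0.2946], [-0.9998, 0.0206, 0.0014, 0.0028], [0.0037, 0.1128, 0.9936, 1.324], [0.0, 0.0, 0.0, 1.0]]), ('shot', 1)]
side [('vertical_fov', 42.6181), ('cx', 254.0169), ('cy', 196.0712), ('cam_to_world', [[0.9817, 0.0746, -0.175, 0.233], [-0.1884, 0.5081, -0.8404, -1.1508], [0.0262, 0.858, 0.5129, 0.807], [0.0, 0.0, 0.0, 1.0]]), ('shot', 2)]
```

View pics/top0.png

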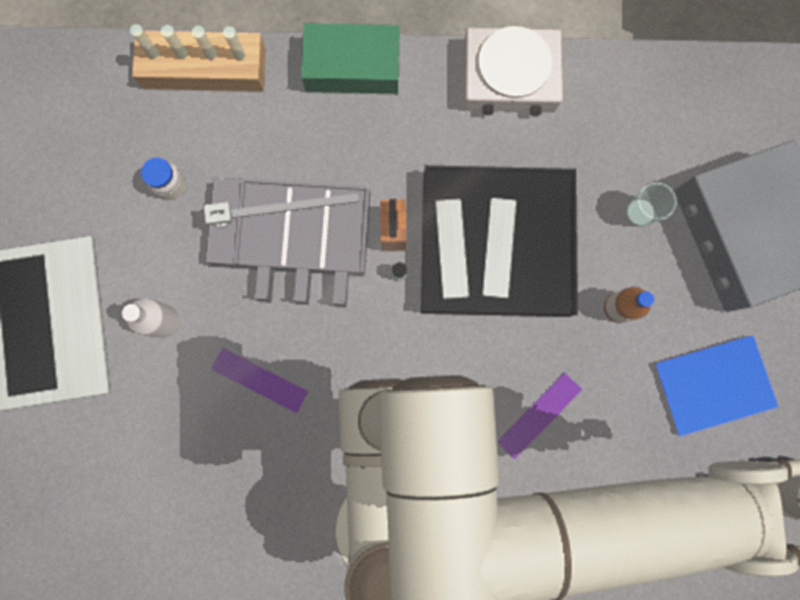

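View pics/side0.png

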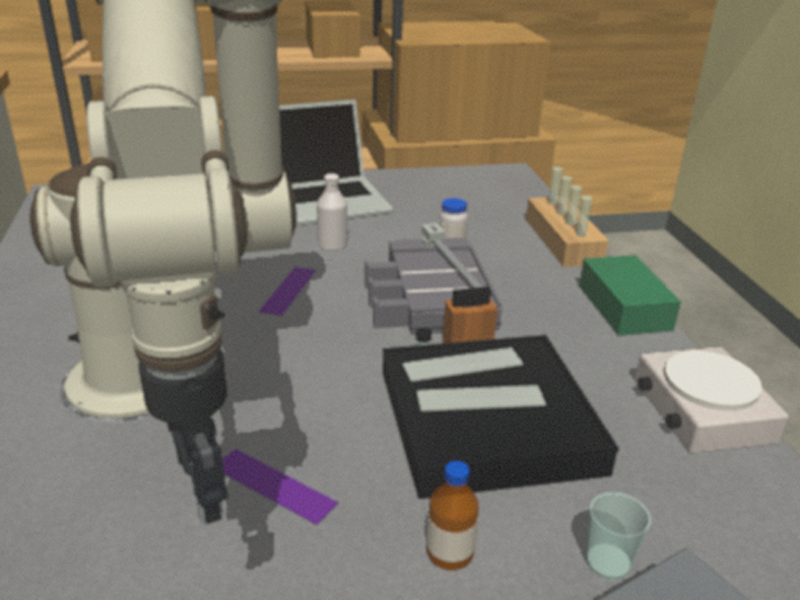

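```bash
cat > h.py <<'E'
from cell import bot, vision, finder
import cv2,numpy as np
from scipy.optimize import minimize
def K(p):
    f=192/np.tan(np.radians(p["vertical_fov"]/2)); return f
def proj(p,X):
    T=np.linalg.inv(np.array(p["cam_to_world"])); X=np.atleast_2d(X)
    c=X@T[:3,:3].T+T[:3,3]; f=K(p)
    return np.c_[p["cx"]+f*c[:,0]/-c[:,2], p["cy"]-f*c[:,1]/-c[:,2]]
def back(p,uv,z):
    T=np.array(p["cam_to_world"]); f=K(p); uv=np.atleast_2d(uv)
    d=np.c_[(uv[:,0]-p["cx"])/f,-(uv[:,1]-p["cy"])/f,-np.ones(len(uv))]@T[:3,:3].T
    return T[:3,3]+d*((z-T[2,3])/d[:,2])[:,None]
def R(a): return np.array([[np.cos(a),-np.sin(a)],[np.sin(a),np.cos(a)]])
def box(x0,x1,y0,y1,z0,z1): return np.array([[x,y,z] for x in(x0,x1) for y in(y0,y1) for z in(z0,z1)])/1000
def place(q,B):
    B=np.array(B); return np.c_[B[:,:2]@R(q[2]).T+q[:2],B[:,2]]
def draw(p,q,boxes,s=4):
    m=np.zeros((384*s,512*s),np.uint8)
    for B in boxes:
        h=cv2.convexHull(((proj(p,place(q,B))+.5)*s-.5).astype(np.float32))
        cv2.fillConvexPoly(m,np.round(h*16).astype(np.int32),1,shift=4)
    return cv2.resize(m.astype(np.float32),(512,384),interpolation=cv2.INTER_AREA)
def fit(pm,boxes,q0):
    """pm: list of (picture,mask)"""
    def c(d):
        q=np.array(q0)+np.array(d)*[.01,.01,.1]
        return sum(np.abs(draw(p,q,boxes)-m).sum()/m.sum() for p,m in pm)
    r=None;x=np.zeros(3)
    for st in(1,.4,.15):
        S=np.vstack([x,x+np.eye(3)*st]); r=minimize(c,x,method="Nelder-Mead",options=dict(initial_simplex=S,xatol=.005,fatol=1e-5));x=r.x
    return np.array(q0)+x*[.01,.01,.1],r.fun
def rect(p,mask,z):
    """min-area rect of mask back-projected to height z: centre, long-side yaw, sizes (coarse)"""
    v,u=np.nonzero(mask); P=back(p,np.c_[u,v],z)[:,:2]
    (c,sz,a)=cv2.minAreaRect((P*1000).astype(np.float32)); a=np.radians(a)
    if sz[0]<sz[1]: a+=np.pi/2; sz=sz[::-1]
    return np.array(c)/1000,(a+np.pi/2)%np.pi-np.pi/2,sz
PLINTH=[box(-150,150,-155,155,0,50),box(-150,150,148,155,0,58),box(-150,150,-155,-148,0,58),box(143,150,-155,155,0,58)]
PANEL=[box(-100,100,-25,25,0,2.5)]
STAND=[box(-42,42,-25,25,0,95)]
HANDLE=[box(-35,35,-7,7,0,32)]
def up(B,z): return [b+[0,0,z] for b in B]
E
python3 - <<'E'
from h import *
for n in("top","side"):
    p=vision.capture(n); o=p["pixels"][:,:,::-1].copy()
    for i,t in enumerate(["panel1","plinth","carrier","bar","socket","key","stand","vial","amber","wash"]):
        for r in finder.regions_of(p,t):
            print(n,t,round(r["p"],2),np.round(r["bbox"]).astype(int),r["mask"].sum())
            if r["p"]>.3:
                cs,_=cv2.findContours(r["mask"].astype(np.uint8),0,1); cv2.drawContours(o,cs,-1,[(0,0,255),(0,255,0),(255,0,0),(0,255,255),(255,0,255),(255,255,0),(0,128,255),(255,255,255),(0,0,128),(0,128,0)][i],1)
                np.save(f"m_{n}_{t}_{int(r['bbox'][0])}.npy",r["mask"])
    cv2.imwrite(f"pics/{n}1.png",cv2.resize(o[80:230,110:390] if n=="top" else o[120:330,220:400],None,fx=2.85,fy=2.85,interpolation=cv2.INTER_NEAREST))
E
```

```text
top panel1 0.85 [167 243  60  38] 964
top panel1 0.79 [344 267  46  49] 923
top panel1 0.63 [292 159  24  60] 916
top panel1 0.59 [320 160  27  65] 1008
top plinth 0.74 [318 152  99  95] 7278
top carrier 0.97 [185 159 106  82] 6449
top carrier 0.41 [252 140   8  27] 143
top bar 0.67 [178 133  99  20] 670
top bar 0.25 [184 156 105  84] 6454
top socket 0.76 [180 135  96  18] 664
top key 0.57 [251 140   7  25] 119
top stand 0.85 [252 145  14  34] 396
top amber 0.65 [403 197  34  23] 540
top wash 0.26 [180 133 100  18] 643
side panel1 0.95 [186 185  33  31] 487
side panel1 0.72 [309 258  79  15] 1037
side panel1 0.7 [296 234  74  19] 840
side panel1 0.57 [183 313  74  48] 1383
side plinth 0.65 [321 268 155 104] 9975
side carrier 0.81 [278 180  85  68] 3581
side bar 0.52 [289 164  37  42] 341
side socket 0.76 [288 162  32  41] 338
side socket 0.6 [289 329  34  67] 1847
side key 0.85 [301 191  25  14] 275
side stand 0.91 [302 207  32  26] 792
side vial 0.54 [271 216  10  11] 120
side amber 0.67 [291 331  39  67] 1769
side wash 0.56 [211 137  24  51] 772
side wash 0.16 [289 164  32  40] 329
```

View pics/top1.png

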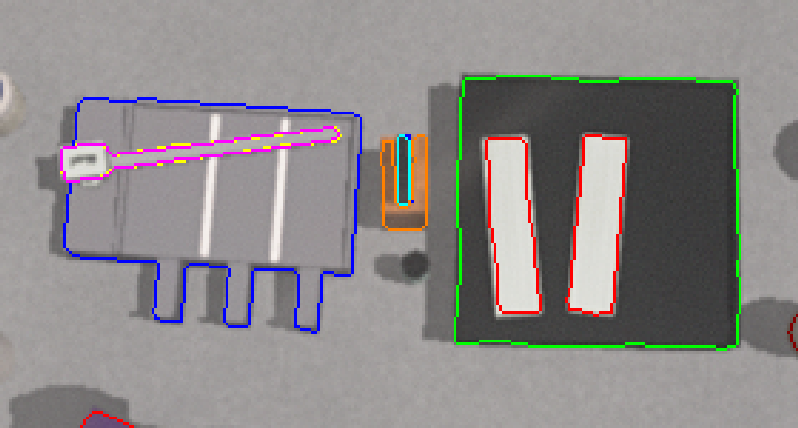

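```bash
cat > fit1.py <<'E'
from h import *
import glob
P={n:vision.capture(n) for n in("top","side")}
def M(n,t,c): return P[n],np.load(f"m_{n}_{t}_{c}.npy").astype(np.float32)
CAR=[box(-85,92,-160,160,0,50),box(85,92,-160,97,0,58),box(-85,92,-160,-157,0,58)]+[box(-152,-85,y-12,y+12,0,50) for y in(-115,-37,41)]+[box(-152,-145,y-12,y+12,0,58) for y in(-115,-37,41)]
BAR=[box(-24,24,-18,18,50,86),box(0,280,-8,8,62,68)]
f=lambda n,t: [np.load(x).astype(np.float32) for x in glob.glob(f"m_{n}_{t}_*.npy")]
def do(name,t,boxes,q0,tc=None,sc=None):
    pick=lambda n,c: [(P[n],np.load(x).astype(np.float32)) for x in glob.glob(f"m_{n}_{t}_*.npy") if c is None or abs(int(x.split("_")[-1][:-4])-c)<3]
    a,b=pick("top",tc)[:1],pick("side",sc)[:1]
    for l,pm in(("top",a),("side",b),("both",a+b)):
        q,e=fit(pm,boxes,q0); print(name,l,np.round(q[:2]*1000,1),round(q[2],4),round(e,3))
    return q
g=lambda c,r,z:back(P["top"],[c,r],z)[0][:2]
do("plinth","plinth",PLINTH,[*g(319,153,.05),0])
do("panelA","panel1",up(PANEL,.05),[*g(292,159,.05),.1],292,296)
do("panelB","panel1",up(PANEL,.05),[*g(320,160,.05),-.1],320,309)
do("carrier","carrier",CAR,[*g(185,150,.05),-.03],185,278)
do("bar","socket",BAR,[*g(139.5,136.5,.086),-1.45],180,288)
do("stand","stand",STAND+up(HANDLE,.095),[*g(252,140,.1),0])
do("handle","key",up(HANDLE,.095),[*g(251,140,.1),0])
E
python3 fit1.py
```

```text
plinth top [ 582.9 -210.1] 0.0017 0.314
plinth side [ 586.2 -212.9] -0.0024 0.228
plinth both [ 585.2 -211.7] 0.0001 0.555
panelA top [ 563.  -114.5] 0.1012 0.112
panelA side [ 566.  -117.7] 0.0844 0.075
panelA both [ 563.9 -116.8] 0.0878 0.229
panelB top [ 566.2 -209.8] -0.0846 0.042
panelB side [ 569.6 -212.8] -0.0692 0.078
panelB both [ 567.4 -210.8] -0.076 0.174
carrier top [601.7 218.9] -0.0465 0.029
carrier side [606.7 220.4] -0.0467 0.315
carrier both [603.5 219. ] -0.0431 0.366
bar top [617.7 353.8] -1.4215 0.135
bar side [3022.5 3838. ] -1.4867 1.0
bar both [617.8 353.7] -1.4215 1.374
stand top [606.3   4.9] 0.0301 0.416
stand side [611.5   9.2] 0.0361 0.746
stand both [607.4   5. ] 0.0357 1.222
handle top [606.1   6.3] 0.0134 0.068
handle side [610.7   1.7] 0.1185 0.146
handle both [608.7   6.3] 0.0287 0.333
```

Emit:
jog_arm([
  [22.4, 28, -1, -0.0125],
  [22.4, 28, -1, -0.0125],
  [22.4, 28, -1, -0.0125],
  [22.4, 28, -1, -0.0125],
  [22.4, 28, -1, -0.0125],
  [22.4, 28, -1, -0.0125],
  [22.4, 28, -1, -0.0125],
  [22.4, 28, -1, -0.0125],
  [22.4, 28, -1, -0.0125],
  [22.4, 28, -1, -0.0125],
])

```text
clock: 2.13
eef_pos: [0.3831, -0.2713, 0.2215]
tool_rot: [0.997, 0.076, 0.0, 0.0]
force: [0.4, -0.4, -0.0]
opening: 0.0857
grasp_force: 0.0
```

Emit:
jog_arm([
  [22.4, 28, -1, -0.0125],
  [22.4, 28, -1, -0.0125],
  [22.4, 28, -1, -0.0125],
  [22.4, 28, -1, -0.0125],
  [22.4, 28, -1, -0.0125],
  [22.4, 28, -1, -0.0125],
  [22.4, 28, -1, -0.0125],
  [22.4, 28, -1, -0.0125],
  [22.4, 28, -1, -0.0125],
  [22.4, 27, -1, -0.0125],
])

```text
clock: 2.97
eef_pos: [0.6071, 0.0081, 0.2113]
tool_rot: [1.0, 0.014, 0.0, 0.0]
force: [0.0, -1.5, 0.2]
opening: 0.0856
grasp_force: 0.0
```

Emit:
jog_arm([
  [0, 0, 0, 0],
  [0, 0, 0, 0],
])

```text
clock: 3.13
eef_pos: [0.6067, 0.0077, 0.2108]
tool_rot: [1.0, 0.016, -0.0, -0.0]
force: [0.1, -0.5, 0.2]
opening: 0.0853
grasp_force: 0.0
```

Emit:
jog_arm([
  [0, -1, -25, 0],
  [0, 0, -25, 0],
  [0, 0, -25, 0],
  [0, 0, -20, 0],
  [0, 0, -10, 0],
  [0, 0, -6, 0],
  [0, 0, 0, 0],
  [0, 0, 0, 0],
])

```text
clock: 3.8
eef_pos: [0.6068, 0.0047, 0.1014]
tool_rot: [1.0, 0.014, 0.001, 0.0]
force: [-0.6, -0.8, 0.9]
opening: 0.0852
grasp_force: 0.0
```

Emit:
jog_arm([
  [0, 0, 0, 0],
  [0, 0, 0, 0],
  [0, 0, 0, 0],
  [0, 0, 0, 0],
  [0, 0, 0, 0],
  [0, 0, 0, 0],
  [0, 0, 0, 0],
  [0, 0, 0, 0],
  [0, 0, 0, 0],
  [0, 0, 0, 0],
], hand=0, newtons=70)

```text
clock: 4.63
eef_pos: [0.6065, 0.0052, 0.1007]
tool_rot: [1.0, 0.014, 0.0, 0.0]
force: [-0.6, -0.6, 3.1]
opening: 0.0129
grasp_force: 68.9
```

Emit:
jog_arm([
  [0, 0, 10, 0],
  [0, 0, 20, 0],
  [0, 0, 30, 0],
  [0, 0, 30, 0],
  [0, 0, 25, 0],
  [0, 0, 0, 0],
])

```text
clock: 5.13
eef_pos: [0.6093, 0.0046, 0.2223]
tool_rot: [1.0, 0.014, 0.005, 0.001]
force: [1.8, -0.0, -0.4]
opening: 0.0129
grasp_force: 68.3
```

Emit:
jog_arm([
  [1, 24, 0, 0.12],
  [1, 24, 0, 0.12],
  [1, 24, 0, 0.12],
  [1, 24, 0, 0.12],
  [1, 24, 0, 0.12],
  [1, 24, 0, 0.12],
  [1, 24, 0, 0.12],
  [1, 24, 0, 0.12],
  [1, 24, 0, 0.12],
  [1, 24, 0, 0.12],
])

```text
clock: 5.97
eef_pos: [0.6154, 0.2462, 0.2139]
tool_rot: [0.815, 0.579, -0.001, -0.0]
force: [0.7, -0.4, -1.1]
opening: 0.0128
grasp_force: 68.4
```

Emit:
jog_arm([
  [1, 24, 0, 0.12],
  [0, 24, 0, 0.12],
  [0, 24, 0, 0.12],
  [0, 24, 0, 0.12],
  [0, 12, 0, 0.012],
  [0, 0, -10, 0],
  [0, 0, 0, 0],
  [0, 0, 0, 0],
])

```text
clock: 6.63
eef_pos: [0.6166, 0.3515, 0.2032]
tool_rot: [0.653, 0.757, -0.002, -0.001]
force: [0.2, 1.2, -1.6]
opening: 0.0129
grasp_force: 68.5
```

```bash
python3 - <<'E'
from h import *
s=bot.read_state();q=s["tool_rot"];print(np.round(s["eef_pos"],4),2*np.arctan2(q[1],q[0]),np.round(s["force"],1))
for n,(c0,c1,r0,r1) in dict(top=(100,190,90,180),side=(240,330,60,200)).items():
    p=vision.capture(n); o=p["pixels"][:,:,::-1].copy()
    cv2.imwrite(f"pics/{n}2.png",cv2.resize(o[r0:r1,c0:c1],None,fx=4.2,fy=4.2,interpolation=cv2.INTER_CUBIC))
E
python3 -c "
import cv2,numpy as np
a=cv2.imread('pics/top2.png');b=cv2.imread('pics/side2.png')
h=max(a.shape[0],b.shape[0]);f=lambda i:cv2.copyMakeBorder(i,0,h-i.shape[0],0,0,0)
cv2.imwrite('pics/both2.png',np.hstack([f(a),f(b)]))"
```

```text
[0.6166 0.3515 0.2032] 1.7178585117055025 [ 0.2  1.2 -1.6]
```

View pics/both2.png

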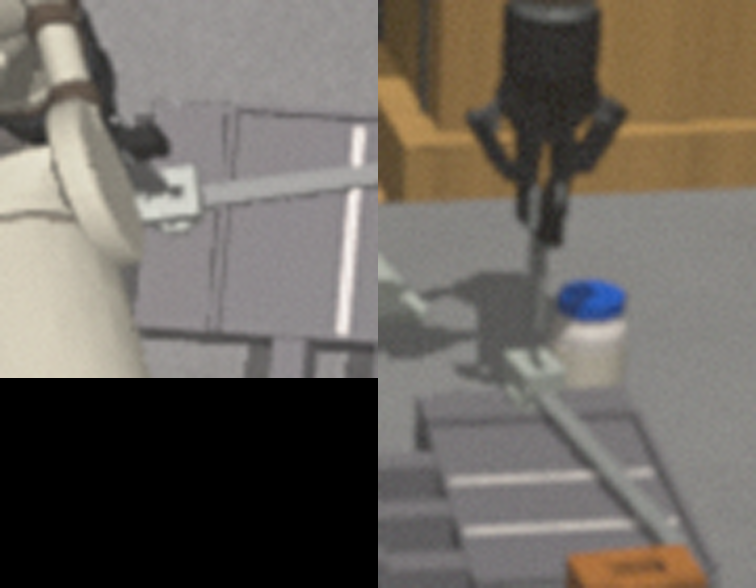

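```bash
python3 - <<'E'
from h import *
s=bot.read_state();q=s["tool_rot"];e=s["eef_pos"];yaw=2*np.arctan2(q[1],q[0])
p=vision.capture("side"); S=8;c0,r0=255,85
o=cv2.resize(p["pixels"][r0:160,c0:340,::-1],None,fx=S,fy=S,interpolation=cv2.INTER_NEAREST)
for t in("key","socket","carrier"):
    for r in finder.regions_of(p,t): print(t,round(r["p"],2),np.round(r["bbox"],1)); np.save(f"n_{t}_{int(r['bbox'][0])}.npy",r["mask"])
def ol(q,B,col):
    h=cv2.convexHull(((proj(p,place(q,B))-[c0,r0]+.5)*S).astype(np.float32)); cv2.polylines(o,[h.astype(int)],True,col,1)
kz=e[2]-.0057
ol([e[0],e[1],yaw],box(-12,12,-3,3,-80,0)+[0,0,kz],(0,0,255))
ol([.6177,.3538,-1.4215],box(-24,24,-18,18,68,86),(0,255,0))
ol([.6177,.3538,-1.4215],box(-14,14,-5,5,86,86),(255,255,0))
ol([.6177,.3538,-1.4215],box(0,280,-8,8,62,68),(0,255,255))
cv2.imwrite("pics/side3.png",o)
E
```

```text
key 0.5 [276.5 122.3   8.   28.4]
key 0.16 [277.4 178.3  88.9  70.8]
socket 0.58 [291.1 164.8  39.5  44. ]
carrier 0.8 [279.1 177.8  85.4  66. ]
```

View pics/side3.png

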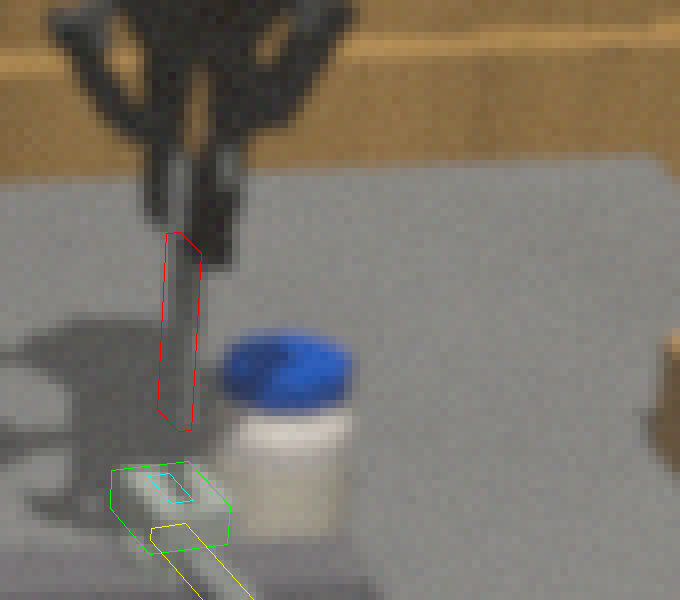

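Emit:
jog_arm([
  [1, 2.3, -10, 0],
  [0, 0, -10, 0],
  [0, 0, -6, 0],
  [0, 0, 0, 0],
  [0, 0, 0, 0],
])

```text
clock: 7.35
eef_pos: [0.6175, 0.3553, 0.1778]
tool_rot: [0.652, 0.758, -0.001, -0.001]
force: [0.5, -0.0, -0.9]
opening: 0.0129
grasp_force: 68.5
```

Emit:
jog_arm([
  [0, 0, -3, 0],
  [0, 0, -3, 0],
  [0, 0, -2, 0],
  [0, 0, -2, 0],
  [0, 0, 0, 0],
])

```text
clock: 7.77
eef_pos: [0.6187, 0.3557, 0.1713]
tool_rot: [0.652, 0.758, 0.001, 0.0]
force: [-1.9, -1.9, 6.0]
opening: 0.0126
grasp_force: 69.4
```

Emit:
jog_arm([
  [0, 0, 3, 0],
  [-1, -2, 0, 0],
  [0, 0, -2, 0],
  [0, 0, -2, 0],
  [0, 0, -2, 0],
  [0, 0, 0, 0],
  [0, 0, 0, 0],
])

```text
clock: 8.35
eef_pos: [0.6171, 0.3533, 0.1656]
tool_rot: [0.652, 0.758, -0.0, -0.0]
force: [1.5, 0.4, -2.3]
opening: 0.0128
grasp_force: 68.4
```

Emit:
jog_arm([
  [0, 0, -3, 0],
  [0, 0, -3, 0],
  [0, 0, -3, 0],
  [0, 0, 0, 0],
  [0, 0, 0, 0],
])

```text
clock: 8.77
eef_pos: [0.6171, 0.3534, 0.1566]
tool_rot: [0.652, 0.758, -0.0, -0.0]
force: [1.4, -1.8, -3.4]
opening: 0.0128
grasp_force: 68.2
```

Emit:
jog_arm([
  [0, 0, 0, 0.09],
  [0, 0, 0, 0.09],
  [0, 0, 0, 0.09],
  [0, 0, 0, 0.09],
  [0, 0, 0, 0.09],
  [0, 0, 0, 0.09],
  [0, 0, 0, 0.09],
  [0, 0, 0, 0.09],
  [0, 0, 0, 0.09],
  [0, 0, 0, 0.05],
])

```text
clock: 9.6
eef_pos: [0.6183, 0.3537, 0.1572]
tool_rot: [0.275, 0.961, 0.001, 0.001]
force: [4.5, 0.5, -4.0]
opening: 0.0129
grasp_force: 68.4
```

```bash
cat > st.py <<'E'
from h import *
s=bot.read_state();q=s["tool_rot"];print(np.round(s["eef_pos"],4),"yaw",2*np.arctan2(q[1],q[0]),np.round(s["force"],1),np.round(s["torque"],2),np.round(s["qpos"],2))
E
python3 st.py
```

```text
[0.6183 0.3537 0.1572] yaw 2.5844520765546735 [ 4.5  0.5 -4. ] [ 0.01 -1.   -0.13] [ 0.35  0.56  1.23 -0.    1.34 -0.66]
```

Emit:
jog_arm([
  [0, 0, 0, 0.05],
  [0, 0, 0, 0.05],
  [0, 0, 0, 0.03],
  [0, 0, 0, 0],
])

```text
clock: 9.93
eef_pos: [0.6181, 0.3536, 0.1572]
tool_rot: [0.214, 0.977, 0.001, 0.001]
force: [3.7, -0.6, -4.0]
opening: 0.0127
grasp_force: 68.4
```

```bash
python3 st.py
```

```text
[0.6181 0.3536 0.1572] yaw 2.711168066824642 [ 3.7 -0.6 -4. ] [ 0.11 -1.09 -0.04] [ 0.35  0.56  1.23 -0.    1.34 -0.79]
```

Emit:
jog_arm([
  [0, 0, 0, 0.04],
  [0, 0, 0, 0.04],
  [0, 0, 0, 0],
])

```text
clock: 10.18
eef_pos: [0.618, 0.3536, 0.1572]
tool_rot: [0.175, 0.985, 0.0, 0.001]
force: [4.4, 0.4, -4.0]
opening: 0.0128
grasp_force: 68.4
```

```bash
python3 st.py
```

```text
[0.618  0.3536 0.1572] yaw 2.7907024299191345 [ 4.4  0.4 -4. ] [ 0.07 -1.19 -0.06] [ 0.35  0.56  1.23 -0.    1.35 -0.87]
```

Emit:
jog_arm([
  [0, 0, 0, 0.04],
  [0, 0, 0, 0.03],
  [0, 0, 0, 0],
])

```text
clock: 10.43
eef_pos: [0.6179, 0.3536, 0.1572]
tool_rot: [0.141, 0.99, 0.001, 0.001]
force: [6.1, 1.2, -5.8]
opening: 0.0129
grasp_force: 68.4
```

```bash
python3 st.py; python3 - <<'E'
from h import *
for n in("top","side"):
  p=vision.capture(n)
  for t in("bar","socket"):
    for r in finder.regions_of(p,t)[:2]:
        if r["mask"].sum()<1200:
            print(n,t,r["p"],np.round(r["bbox"],1),r["mask"].sum(),rect(p,r["mask"],.068))
            # far 60% of the bar: direction from pivot
            v,u=np.nonzero(r["mask"]); P=back(p,np.c_[u,v],.068)[:,:2]; d=np.hypot(*(P-[.6177,.3536]).T); k=d>.1
            if k.sum()>50:
                a=P[k]; w=np.linalg.eigh(np.cov(a.T))[1][:,1]; print("yaw",np.arctan(w[1]/w[0]),"pivotdir",np.arctan2(*(a.mean(0)-[.6177,.3536])[::-1]),k.sum(),d.max())
E
```

```text
[0.6179 0.3536 0.1572] yaw 2.858686122879766 [ 6.1  1.2 -5.8] [ 0.16 -1.35 -0.5 ] [ 0.35  0.56  1.23  0.    1.35 -0.94]
top bar 0.86 [161.6 103.7  51.9  79.9] 561 (array([0.72797638, 0.28888702]), np.float64(-0.49456958734713563), (296.9712829589844, 25.129886627197266))
yaw -0.519920227965959 pivotdir -0.5226947324706404 355 0.2762950494502766
top socket 0.57 [160.3 105.3  52.4  83.3] 579 (array([0.72657428, 0.28947629]), np.float64(-0.4664478046583893), (299.915771484375, 27.300872802734375))
yaw -0.5149236968718935 pivotdir -0.5246825295893759 326 0.2762950494502766
```

Emit:
jog_arm([
  [0, 0, 0, -0.07],
  [0, 0, 0, -0.07],
  [0, 0, 0, -0.07],
  [0, 0, 5, 0],
  [0, 0, 10, 0],
  [0, 0, 20, 0],
  [0, 0, 20, 0],
  [0, 0, 20, 0],
  [0, 0, 0, 0],
])

```text
clock: 11.48
eef_pos: [0.6185, 0.3549, 0.2386]
tool_rot: [0.242, 0.97, 0.003, 0.003]
force: [-0.2, -0.8, -0.1]
opening: 0.0128
grasp_force: 69.0
```

```bash
python3 st.py
```

```text
[0.6185 0.3549 0.2386] yaw 2.6518259835623184 [-0.2 -0.8 -0.1] [ 0.09 -0.05 -0.01] [ 0.35  0.51  1.15  0.    1.48 -0.73]
```

Emit:
jog_arm([
  [-0.5, -16, 0, -0.12],
  [-0.5, -16, 0, -0.12],
  [-0.5, -16, 0, -0.12],
  [-0.5, -16, 0, -0.12],
  [-0.5, -16, 0, -0.12],
  [-0.5, -16, 0, -0.12],
  [-0.5, -16, 0, -0.12],
  [-0.5, -16, 0, -0.12],
  [-0.5, -16, 0, -0.12],
  [-0.5, -16, 0, -0.12],
])

```text
clock: 12.32
eef_pos: [0.611, 0.1932, 0.2311]
tool_rot: [0.75, 0.661, -0.001, -0.001]
force: [0.6, 0.1, -1.0]
opening: 0.0126
grasp_force: 69.0
```

Emit:
jog_arm([
  [-0.5, -16, 0, -0.12],
  [-0.5, -16, 0, -0.12],
  [-0.5, -16, 0, -0.12],
  [-0.5, -16, 0, -0.12],
  [-0.5, -16, 0, -0.12],
  [-0.5, -16, 0, -0.12],
  [-0.5, -16, 0, -0.12],
  [-0.5, -16, 0, -0.12],
  [-0.5, -16, 0, -0.12],
  [-0.5, -16, 0, -0.12],
])

```text
clock: 13.15
eef_pos: [0.6062, 0.0334, 0.2312]
tool_rot: [0.992, 0.122, -0.001, -0.001]
force: [0.4, -0.3, -0.9]
opening: 0.013
grasp_force: 69.0
```

Emit:
jog_arm([
  [-1, -16, 0, -0.11],
  [-1, -13.6, 0, -0.1],
  [0, 0, 0, 0],
  [0, 0, 0, 0],
  [0, 0, 0, 0],
])

```text
clock: 13.57
eef_pos: [0.6048, 0.0049, 0.2318]
tool_rot: [1.0, 0.022, -0.001, -0.001]
force: [-0.3, 0.2, -0.9]
opening: 0.013
grasp_force: 69.0
```

```bash
python3 st.py
```

```text
[0.6048 0.0049 0.2318] yaw 0.043463179325969624 [-0.3  0.2 -0.9] [ 0.02 -0.    0.02] [-0.19  0.24  1.51  0.    1.4   1.34]
```

Emit:
jog_arm([
  [1.7, 0.3, -20, -0.012],
  [0, 0, -20, 0],
  [0, 0, -10, 0],
  [0, 0, -10, 0],
  [0, 0, -20, 0],
  [0, 0, -20, 0],
  [0, 0, -20, 0],
  [0, 0, -6, 0],
  [0, 0, 0, 0],
])

```text
clock: 14.32
eef_pos: [0.6055, 0.0049, 0.1044]
tool_rot: [1.0, 0.015, -0.002, -0.0]
force: [0.1, -0.8, -0.7]
opening: 0.0126
grasp_force: 69.0
```

```bash
python3 st.py
```

```text
[0.6055 0.0049 0.1044] yaw 0.029736175852228586 [ 0.1 -0.8 -0.7] [-0.   -0.04  0.03] [-0.19  0.36  1.61  0.    1.17  1.35]
```

Emit:
jog_arm([
  [0, 0, -3, 0],
  [0, 0, 0, 0],
  [0, 0, 0, 0],
])

```text
clock: 14.57
eef_pos: [0.6079, 0.0041, 0.1048]
tool_rot: [1.0, 0.014, 0.001, 0.0]
force: [-0.1, 0.4, -0.4]
opening: 0.0131
grasp_force: 69.0
```

Emit:
jog_arm([
  [0, 0, 0, 0],
  [0, 0, 0, 0],
  [0, 0, 0, 0],
  [0, 0, 0, 0],
  [0, 0, 0, 0],
  [0, 0, 15, 0],
  [0, 0, 30, 0],
  [0, 0, 30, 0],
  [0, 0, 0, 0],
], hand=1)

```text
clock: 15.32
eef_pos: [0.6108, 0.0035, 0.1857]
tool_rot: [1.0, 0.014, 0.006, 0.001]
force: [0.7, -0.7, 1.6]
opening: 0.0856
grasp_force: 0.0
```

Emit:
jog_arm([
  [-10, -30, 0, 0],
  [-10, -30, 0, 0],
  [-10, -30, 0, 0],
  [-10, -30, 0, 0],
  [-10, -30, 0, 0],
  [-10, -30, 0, 0],
  [-9, -33, 0, 0],
  [0, 0, 0, 0],
  [0, 0, 0, 0],
], hand=0)

```text
clock: 16.07
eef_pos: [0.5375, -0.2103, 0.1783]
tool_rot: [1.0, 0.013, 0.0, -0.0]
force: [0.7, 1.0, -0.5]
opening: 0.0002
grasp_force: 0.0
```

```bash
python3 st.py; cat > look.py <<'E'
from h import *
for n in("top","side"):
    p=vision.capture(n); o=p["pixels"][:,:,::-1].copy()
    for t in("panel1","key"):
        for r in finder.regions_of(p,t):
            m=r["mask"].astype(np.float32); print(n,t,round(r["p"],2),np.round(r["bbox"],0),m.sum(),"rgb",p["pixels"][r["mask"]].mean(0).round())
            if t=="panel1" and r["p"]>.3 and m.sum()>600 and p["pixels"][r["mask"]].mean(0)[1]>110:
                c,a,sz=rect(p,r["mask"],.0525); q,e=fit([(p,m)],up(PANEL,.05),[*c,a]); print("   panel",np.round(q[:2]*1000,1),round(q[2],3),round(e,3),np.round(sz))
            if t=="key" and r["p"]>.3: q,e=fit([(p,m)],up(HANDLE,.095),[.606,.006,.03]); print("   key",np.round(q[:2]*1000,1),round(q[2],3),round(e,3))
    if n=="side": cv2.imwrite("pics/look.png",cv2.resize(o[100:300,220:420],None,fx=3,fy=3,interpolation=cv2.INTER_CUBIC))
E
python3 look.py
```

```text
[ 0.5375 -0.2103  0.1783] yaw 0.02558831552467517 [ 0.7  1.  -0.5] [0.08 0.01 0.03] [-0.58  0.21  1.65  0.    1.29  0.96]
top panel1 0.88 [290. 159.  16.  61.] 769.0 rgb [182. 183. 176.]
   panel [ 571.5 -112.7] 0.081 0.33 [190.  50.]
top panel1 0.88 [342. 267.  49.  46.] 946.0 rgb [134.  84. 159.]
top panel1 0.59 [165. 244.  59.  43.] 1001.0 rgb [117.  78. 136.]
top key 0.66 [253. 140.   3.  23.] 80.0 rgb [58. 56. 55.]
   key [607.9   5.2] 0.02 0.514
side panel1 0.85 [295. 235.  72.  20.] 848.0 rgb [161. 165. 155.]
   panel [ 566.6 -117.6] 0.088 0.06 [200.  53.]
side panel1 0.79 [307. 257.  80.  16.] 974.0 rgb [172. 176. 165.]
   panel [ 569.7 -212.5] -0.056 0.11 [196.  55.]
side panel1 0.78 [179. 312.  81.  47.] 1385.0 rgb [117.  66. 144.]
side panel1 0.61 [184. 186.  31.  30.] 535.0 rgb [106.  68. 127.]
side key 0.64 [298. 180. 119.  69.] 3187.0 rgb [104. 102. 102.]
   key [459.4 -43.7] -0.071 0.891
side key 0.6 [300. 192.  24.  11.] 59.0 rgb [56. 54. 51.]
   key [612.4   3.2] 0.097 4.34
```

View pics/look.png

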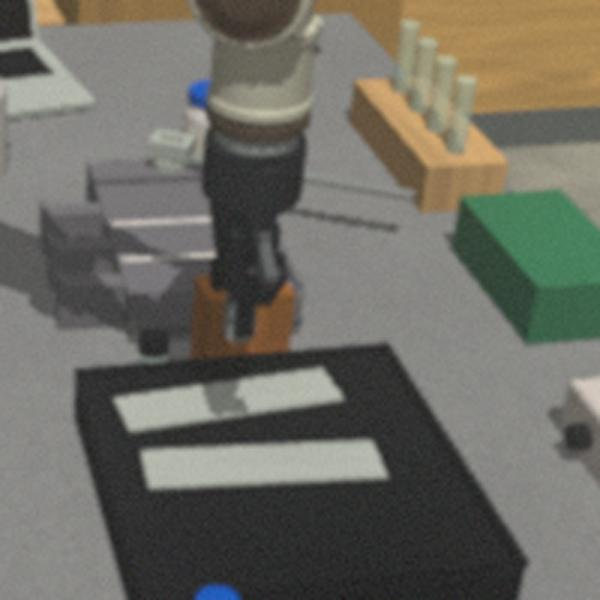

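Emit:
jog_arm([
  [0, 2.5, -30, 0],
  [0, 0, -30, 0],
  [0, 0, -30, 0],
  [0, 0, -20, 0],
  [0, 0, -8, 0],
  [0, 0, -3, 0],
  [0, 0, 0, 0],
  [0, 0, 0, 0],
])

```text
clock: 17.03
eef_pos: [0.5391, -0.2068, 0.059]
tool_rot: [1.0, 0.015, 0.001, 0.001]
force: [-0.8, -1.0, 0.3]
opening: 0.0
grasp_force: 0.0
```

Emit:
jog_arm([
  [0, 0, -3, 0],
  [0, 0, -3, 0],
  [0, 0, 0, 0],
])

```text
clock: 17.28
eef_pos: [0.5391, -0.207, 0.0526]
tool_rot: [1.0, 0.014, 0.001, 0.001]
force: [0.1, -1.2, 5.1]
opening: -0.0001
grasp_force: 1.9
```

Emit:
jog_arm([
  [0, 0, -2, 0],
  [0, 0, -1, 0],
  [0, 0, 0, 0],
])

```text
clock: 17.53
eef_pos: [0.5395, -0.2073, 0.0525]
tool_rot: [1.0, 0.015, 0.001, 0.001]
force: [-7.3, 4.4, 22.5]
opening: -0.0001
grasp_force: 11.1
```

Emit:
jog_arm([
  [-5, 0, 0, 0],
  [-8, 0, 0, 0],
  [-8, 0, 0, 0],
  [-8, 0, 0, 0],
  [-8, 0, 0, 0],
])

```text
clock: 17.95
eef_pos: [0.505, -0.2088, 0.0525]
tool_rot: [1.0, 0.014, 0.005, 0.003]
force: [4.2, 0.3, 13.1]
opening: 0.0002
grasp_force: 6.2
```

Emit:
jog_arm([
  [-8, 0, 0, 0],
  [-8, 0, 0, 0],
  [-8, 0, 0, 0],
  [-8, 0, 0, 0],
  [-8, 0, 0, 0],
  [-5, 0, 0, 0],
  [-3, 0, 0, 0],
  [0, 0, 0, 0],
])

```text
clock: 18.62
eef_pos: [0.4566, -0.2092, 0.0525]
tool_rot: [1.0, 0.014, 0.004, 0.003]
force: [3.2, 0.0, 15.1]
opening: 0.0002
grasp_force: 7.5
```

```bash
python3 st.py; python3 look.py
```

```text
[ 0.4566 -0.2092  0.0525] yaw 0.02815538493866751 [ 3.2  0.  15.1] [-0.05 -0.33  0.03] [-0.67  0.19  1.95  0.    0.99  0.87]
top panel1 0.78 [344. 267.  50.  52.] 968.0 rgb [139.  88. 166.]
top panel1 0.71 [291. 162.  22.  64.] 992.0 rgb [189. 190. 183.]
   panel [ 561.5 -114.3] 0.09 0.046 [200.  50.]
top panel1 0.57 [168. 244.  57.  44.] 957.0 rgb [111.  77. 129.]
top panel1 0.52 [252. 144.  17.  30.] 368.0 rgb [141. 102.  77.]
top key 0.48 [251. 139.   3.  20.] 98.0 rgb [70. 65. 63.]
   key [606.1   5.2] 0.02 0.267
side panel1 0.84 [278. 261.  80.  16.] 936.0 rgb [163. 167. 157.]
   panel [ 488.4 -216.1] -0.075 0.192 [197.  54.]
side panel1 0.83 [303. 233.  59.  22.] 699.0 rgb [158. 161. 152.]
   panel [ 601.8 -114.7] 0.118 0.303 [163.  58.]
side panel1 0.76 [177. 311.  74.  49.] 1383.0 rgb [112.  63. 138.]
side panel1 0.63 [185. 187.  36.  29.] 452.0 rgb [ 89.  56. 108.]
side key 0.86 [299. 191.  22.  11.] 282.0 rgb [57. 52. 48.]
   key [612.    1.8] 0.007 0.133
side key 0.44 [294. 184. 125.  63.] 1683.0 rgb [109. 106. 106.]
   key [616.3  71.7] -0.067 0.825
```

Emit:
jog_arm([
  [0, 0, 10, 0],
  [0, 0, 25, 0],
  [0, 0, 30, 0],
  [-20, 0, 25, -0.05],
  [-20, 0, 0, -0.05],
  [-12, 2, 0, 0],
  [0, 0, 0, 0],
  [0, 0, 0, 0],
])

```text
clock: 19.58
eef_pos: [0.4007, -0.2042, 0.1384]
tool_rot: [0.999, -0.036, 0.0, -0.0]
force: [-0.2, 0.0, 0.3]
opening: -0.0001
grasp_force: 0.0
```

Emit:
jog_arm([
  [0, 0, 0, 0],
  [0, 0, 0, 0],
  [0, 0, 0, 0],
  [0, 0, 0, 0],
  [0, 0, 0, 0],
  [0, 0, 0, 0],
], hand=1)

```text
clock: 20.08
eef_pos: [0.401, -0.2042, 0.1382]
tool_rot: [0.999, -0.035, -0.0, -0.0]
force: [-0.1, -0.8, 0.0]
opening: 0.072
grasp_force: 0.0
```

```bash
python3 st.py; python3 look.py | grep -A1 panel1 | grep "  panel"
```

```text
[ 0.401  -0.2042  0.1382] yaw -0.0709561728421598 [-0.1 -0.8  0. ] [-0.03  0.07  0.02] [-0.74 -0.08  2.03  0.    1.19  0.9 ]
   panel [ 562.5 -113.9] 0.093 0.06 [200.  50.]
   panel [ 485.5 -214.5] -0.072 0.09 [201.  61.]
   panel [ 567.3 -117.5] 0.088 0.088 [199.  52.]
```

Emit:
jog_arm([
  [3, -1.8, -20, 0],
  [0, 0, -30, 0],
  [0, 0, -30, 0],
  [0, 0, -20, 0],
  [0, 0, -6, 0],
  [0, 0, 0, 0],
  [0, 0, 0, 0],
])

```text
clock: 20.97
eef_pos: [0.4044, -0.2066, 0.0331]
tool_rot: [0.999, -0.036, 0.0, 0.0]
force: [0.9, -0.4, 0.3]
opening: 0.0852
grasp_force: 0.0
```

```bash
python3 st.py
```

```text
[ 0.4044 -0.2066  0.0331] yaw -0.07128323031311852 [ 0.9 -0.4  0.3] [-0.01 -0.01 -0.  ] [-0.74  0.12  2.08  0.    0.94  0.9 ]
```

Emit:
jog_arm([
  [0, 0, 0, 0],
  [0, 0, 0, 0],
  [0, 0, 0, 0],
  [0, 0, 0, 0],
  [0, 0, 0, 0],
  [0, 0, 0, 0],
  [0, 0, 0, 0],
  [0, 0, 0, 0],
], hand=0, newtons=90)

```text
clock: 21.63
eef_pos: [0.4047, -0.2068, 0.0333]
tool_rot: [0.999, -0.036, 0.001, 0.001]
force: [-0.9, 0.6, 5.9]
opening: 0.0464
grasp_force: 91.1
```

Emit:
jog_arm([
  [0, 0, 3, 0],
  [0, 0, 5, 0],
  [0, 0, 10, 0],
  [0, 0, 15, 0],
  [0, 0, 15, 0],
  [0, 0, 0, 0],
])

```text
clock: 22.13
eef_pos: [0.4057, -0.2076, 0.0836]
tool_rot: [0.999, -0.036, 0.002, 0.002]
force: [0.1, -0.5, -0.9]
opening: 0.0464
grasp_force: 92.1
```

```bash
python3 st.py; python3 look.py | grep -A1 panel1 | grep "  panel"
```

```text
[ 0.4057 -0.2076  0.0836] yaw -0.07107700348748436 [ 0.1 -0.5 -0.9] [-0.03  0.04 -0.02] [-0.74  0.02  2.06  0.    1.06  0.9 ]
   panel [ 517.8 -156.3] -0.102 0.261 [212.  61.]
   panel [ 569.8 -111.8] 0.022 0.49 [195.  56.]
```

View pics/look.png

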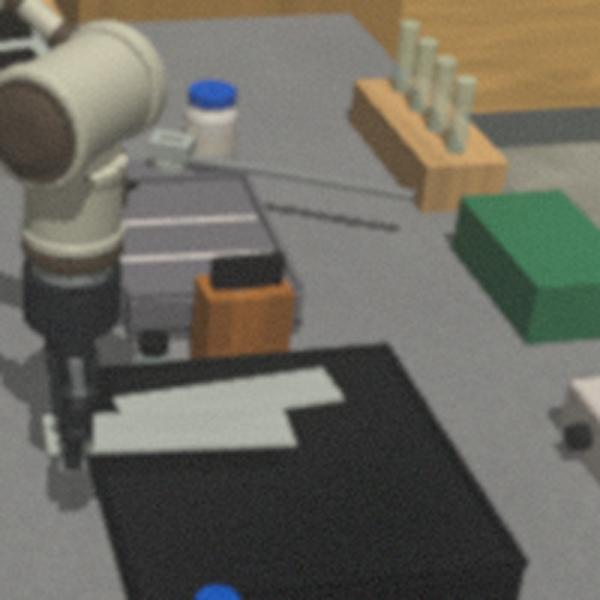

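Emit:
jog_arm([
  [0, 0, 20, 0],
  [0, 0, 30, 0],
  [2, 10, 20, 0],
  [6, 20, 0, 0],
  [6, 30, 0, 0],
  [6, 30, 0, 0],
  [6, 30, 0, 0],
  [6, 30, 0, 0],
  [6, 30, 0, 0],
  [6, 30, 0, 0],
])

```text
clock: 23.27
eef_pos: [0.4475, 0.0055, 0.1496]
tool_rot: [0.999, -0.036, -0.001, -0.0]
force: [0.0, 0.3, -0.4]
opening: 0.0467
grasp_force: 92.3
```

Emit:
jog_arm([
  [6, 30, 0, 0],
  [6, 30, 0, 0],
  [6, 30, 0, 0],
  [6, 30, 0, 0],
  [6, 30, 0, 0.005],
  [6, 30, 0, 0.01],
  [6, 30, 0, 0.01],
  [6, 30, 0, 0],
  [0, 20, 0, 0],
  [0, 2, 0, 0],
])

```text
clock: 24.1
eef_pos: [0.4951, 0.2689, 0.1492]
tool_rot: [1.0, -0.021, -0.001, -0.0]
force: [-0.4, -0.6, -0.9]
opening: 0.0461
grasp_force: 92.3
```

Emit:
jog_arm([
  [0, 0, -20, 0],
  [0, 0, -20, 0],
  [0, 0, 0, 0],
  [0, 0, 0, 0],
])

```text
clock: 24.43
eef_pos: [0.4945, 0.2649, 0.1087]
tool_rot: [1.0, -0.023, -0.002, 0.001]
force: [-0.7, -0.8, 0.0]
opening: 0.0464
grasp_force: 92.3
```

```bash
python3 st.py; python3 - <<'E'
from h import *
s=bot.read_state();q=s["tool_rot"];e=np.array(s["eef_pos"]);yaw=2*np.arctan2(q[1],q[0])
for n in("top","side"):
    p=vision.capture(n); o=p["pixels"][:,:,::-1].copy()
    for r in finder.regions_of(p,"panel1"):
        m=r["mask"].astype(np.float32)
        if r["p"]>.3 and m.sum()>300 and p["pixels"][r["mask"]].mean(0)[1]>110:
            c,a,sz=rect(p,r["mask"],e[2]+.018); q,f=fit([(p,m)],up(PANEL,e[2]+.0167),[*(e[:2]+.078*np.array([np.cos(yaw),np.sin(yaw)])),yaw]); print(n,r["bbox"].round() if hasattr(r["bbox"],'round') else r["bbox"],"   panel",np.round(q[:2]*1000,1),round(q[2],3),round(f,3),np.round(sz))
    if n=="top": cv2.imwrite("pics/carry.png",cv2.resize(o[70:230,90:290],None,fx=3.75,fy=3.75,interpolation=cv2.INTER_CUBIC))
E
```

```text
[0.4945 0.2649 0.1087] yaw -0.04667516799857704 [-0.7 -0.8  0. ] [-0.03  0.01 -0.04] [ 0.28  0.25  1.74 -0.    1.15  1.89]
top [167.3, 147.4, 16.7, 67.9]    panel [577.6 259.1] -0.036 1.038 [194.  50.]
top [290.9, 161.6, 22.9, 62.1]    panel [1312.4   91.3] 4.153 1.0 [188.  50.]
top [159.3, 95.5, 56.4, 70.6]    panel [736.5 252.2] -0.43 1.776 [263.  30.]
side [296.1, 234.3, 71.4, 17.7]    panel [ 116.2 3919.2] -24.821 1.0 [183.  57.]
side [271.6, 149.6, 63.8, 5.1]    panel [580.5 258. ] -0.092 0.238 [200.  60.]
```

View pics/carry.png

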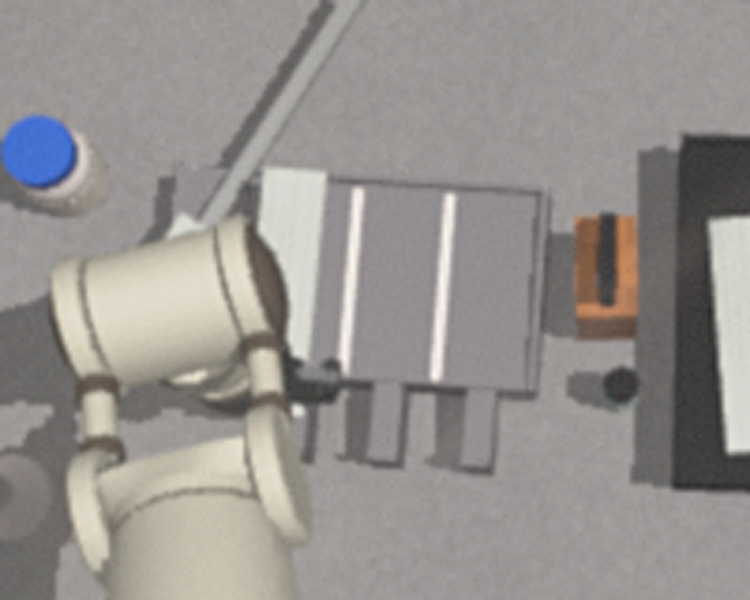

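Emit:
jog_arm([
  [1.5, 0, -20, 0],
  [0, 0, -25, 0],
  [0, 0, -15, 0],
  [0, 0, -8, 0],
  [0, 0, -3, 0],
  [0, 0, 0, 0],
  [0, 0, 0, 0],
])

```text
clock: 25.22
eef_pos: [0.4985, 0.2662, 0.0407]
tool_rot: [1.0, -0.023, 0.001, -0.0]
force: [-0.3, 0.2, -0.4]
opening: 0.0464
grasp_force: 92.3
```

Emit:
jog_arm([
  [0, 0, -2, 0],
  [0, 0, -2, 0],
  [0, 0, 0, 0],
])

```text
clock: 25.47
eef_pos: [0.4977, 0.266, 0.0356]
tool_rot: [1.0, -0.023, 0.0, -0.0]
force: [-0.2, -1.4, -0.2]
opening: 0.0466
grasp_force: 92.3
```

Emit:
jog_arm([
  [0, -1, -1, 0],
  [0, 0, -1, 0],
  [0, 0, 0, 0],
  [0, 0, 0, 0],
])

```text
clock: 25.8
eef_pos: [0.4979, 0.265, 0.0344]
tool_rot: [1.0, -0.023, 0.0, -0.0]
force: [-1.4, -0.8, 5.9]
opening: 0.0461
grasp_force: 92.8
```

Emit:
jog_arm([
  [0, 0, 0, 0],
  [0, 0, 0, 0],
  [0, 0, 0, 0],
  [0, 0, 0, 0],
  [0, 0, 0, 0],
  [0, 0, 0, 0],
], hand=0.8)

```text
clock: 26.3
eef_pos: [0.4974, 0.2649, 0.0332]
tool_rot: [1.0, -0.023, -0.0, 0.0]
force: [1.0, 0.6, -0.1]
opening: 0.0683
grasp_force: 0.0
```

Emit:
jog_arm([
  [0, 0, 10, 0],
  [0, 0, 25, 0],
  [0, 0, 30, 0],
  [0, -30, 25, 0],
  [0, -35, 0, 0],
  [2, -35, 0, 0],
  [3, -35, 0, 0.01],
  [3, -35, 0, 0.01],
  [3, -35, 0, 0],
  [0, -35, 0, 0],
])

```text
clock: 27.13
eef_pos: [0.5089, 0.0231, 0.1244]
tool_rot: [1.0, -0.013, 0.001, 0.0]
force: [0.9, 0.1, 0.2]
opening: 0.0684
grasp_force: 0.0
```

Emit:
jog_arm([
  [5, -35, 0, 0.02],
  [5, -35, 0, 0.02],
  [5, -35, 0, 0.02],
  [5, -35, 0, 0],
  [0, 0, 0, 0],
  [0, 0, 0, 0],
], hand=0)

```text
clock: 27.63
eef_pos: [0.5287, -0.1168, 0.1241]
tool_rot: [1.0, 0.015, 0.0, 0.0]
force: [-0.6, 0.7, -1.0]
opening: -0.0001
grasp_force: 0.0
```

```bash
python3 st.py; python3 look.py | grep -v rgb; python3 - <<'E'
import cv2
from h import *
p=vision.capture("top");o=p["pixels"][:,:,::-1].copy()
cv2.imwrite("pics/b3.png",cv2.resize(o[70:230,90:350],None,fx=3,fy=3,interpolation=cv2.INTER_CUBIC))
E
```

```text
[ 0.5287 -0.1168  0.1241] yaw 0.030581135014662288 [-0.6  0.7 -1. ] [0.04 0.06 0.04] [-0.44  0.18  1.79  0.    1.17  1.1 ]
   panel [578.5 261.3] -0.051 0.064 [202.  50.]
   key [608.6   8.2] 0.02 1.206
   key [605.5   3.6] 0.024 0.242
   panel [ 567.6 -118.5] 0.099 0.122 [199.  53.]
   key [626.7   2.5] 0.225 0.49
   key [641.2  65.5] -0.305 0.957
```

View pics/b3.png

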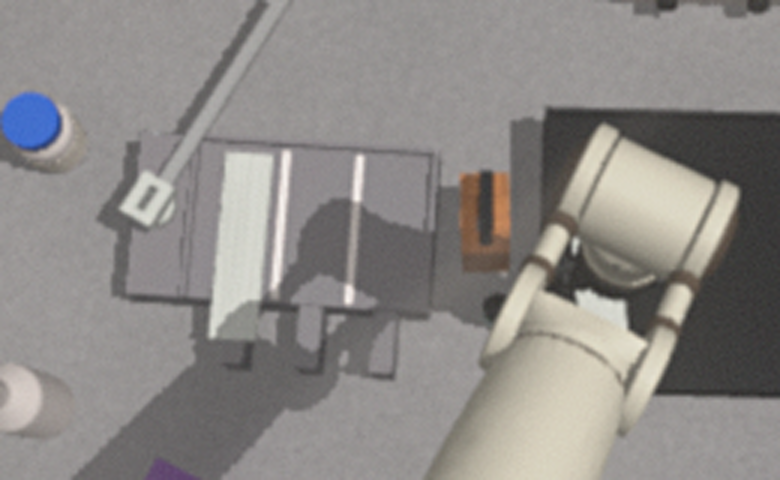

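Emit:
jog_arm([
  [9, 0, -20, 0],
  [0, 0, -25, 0],
  [0, 0, -15, 0],
  [0, 0, -5, 0],
  [0, 0, 0, 0],
  [0, 0, 0, 0],
])

```text
clock: 28.48
eef_pos: [0.5378, -0.1149, 0.0589]
tool_rot: [1.0, 0.017, 0.0, 0.0]
force: [0.6, -0.3, 0.1]
opening: 0.0002
grasp_force: 0.0
```

Emit:
jog_arm([
  [0, 0, -4, 0],
  [0, 0, -3, 0],
  [0, 0, 0, 0],
  [0, 0, 0, 0],
])

```text
clock: 28.82
eef_pos: [0.5386, -0.1156, 0.0526]
tool_rot: [1.0, 0.017, 0.001, 0.001]
force: [0.6, 0.1, 4.7]
opening: -0.0003
grasp_force: 2.3
```

Emit:
jog_arm([
  [0, 0, -2, 0],
  [0, 0, -1, 0],
  [-5, 0, 0, 0],
  [-8, 0, 0, 0],
  [-8, 0, 0, 0],
  [-8, 0, 0, 0],
  [-8, 0, 0, 0],
])

```text
clock: 29.4
eef_pos: [0.5052, -0.1172, 0.0525]
tool_rot: [1.0, 0.017, 0.006, 0.002]
force: [4.4, 0.6, 13.7]
opening: 0.0001
grasp_force: 6.7
```

Emit:
jog_arm([
  [-8, 0, 0, 0],
  [-8, 0, 0, 0],
  [-8, 0, 0, 0],
  [-8, 0, 0, 0],
  [-8, 0, 0, 0],
  [-4, 0, 0, 0],
  [0, 0, 0, 0],
])

```text
clock: 29.98
eef_pos: [0.4607, -0.1175, 0.0525]
tool_rot: [1.0, 0.017, 0.005, 0.003]
force: [1.8, -0.7, 16.6]
opening: -0.0
grasp_force: 8.4
```

Emit:
jog_arm([
  [0, 0, 10, 0],
  [0, 0, 25, 0],
  [0, 0, 30, 0],
  [-20, 0, 25, 0.03],
  [-20, 0, 0, 0.03],
  [-12, -4, 0, 0],
  [0, 0, 0, 0],
  [0, 0, 0, 0],
])

```text
clock: 30.65
eef_pos: [0.4042, -0.119, 0.1383]
tool_rot: [0.999, 0.046, 0.0, -0.0]
force: [0.2, -0.4, -0.3]
opening: 0.0
grasp_force: 0.0
```

Emit:
jog_arm([
  [0, 0, 0, 0],
  [0, 0, 0, 0],
  [0, 0, 0, 0],
  [0, 0, 0, 0],
  [0, 0, 0, 0],
  [0, 0, 0, 0],
], hand=1)

```text
clock: 31.15
eef_pos: [0.4045, -0.119, 0.1382]
tool_rot: [0.999, 0.047, -0.0, -0.0]
force: [0.2, 0.4, -0.4]
opening: 0.0718
grasp_force: 0.0
```

```bash
python3 st.py; python3 look.py
```

```text
[ 0.4045 -0.119   0.1382] yaw 0.0940077663281878 [ 0.2  0.4 -0.4] [ 0.02 -0.07 -0.  ] [-0.57 -0.16  2.11  0.    1.19  0.9 ]
top panel1 0.71 [171. 152.  17.  62.] 1058.0 rgb [212. 213. 207.]
   panel [578.2 261.5] -0.05 0.063 [203.  56.]
top panel1 0.67 [167. 244.  54.  40.] 1028.0 rgb [117.  81. 136.]
top panel1 0.66 [288. 185.  16.  62.] 286.0 rgb [212. 213. 206.]
top panel1 0.63 [346. 267.  51.  50.] 1007.0 rgb [144.  90. 171.]
top key 0.56 [185. 130. 104. 133.] 5990.0 rgb [151. 147. 148.]
   key [608.6   8.2] 0.02 1.02
top key 0.51 [251. 138.   8.  24.] 88.0 rgb [69. 65. 65.]
   key [608.   6.] 0.021 0.376
top key 0.49 [171. 152.  18.  63.] 966.0 rgb [216. 217. 211.]
   key [608.6   8.2] 0.02 1.125
side panel1 0.97 [179. 312.  73.  47.] 1351.0 rgb [116.  65. 144.]
side panel1 0.94 [276. 170.  53.   7.] 367.0 rgb [170. 173. 163.]
side panel1 0.91 [269. 238.  70.  22.] 847.0 rgb [170. 174. 163.]
   panel [ 490.4 -119.1] 0.083 0.091 [201.  53.]
side key 0.57 [300. 191.  22.  11.] 263.0 rgb [57. 53. 50.]
   key [611.8   1.1] 0.199 0.184
```

Emit:
jog_arm([
  [3.5, -3, -20, -0.007],
  [0, 0, -30, 0],
  [0, 0, -30, 0],
  [0, 0, -20, 0],
  [0, 0, -6, 0],
  [0, 0, 0, 0],
  [0, 0, 0, 0],
])

```text
clock: 32.03
eef_pos: [0.4085, -0.1224, 0.0331]
tool_rot: [0.999, 0.043, 0.0, 0.0]
force: [0.3, 0.0, 0.3]
opening: 0.0853
grasp_force: 0.0
```

Emit:
jog_arm([
  [0, 0, 0, 0],
  [0, 0, 0, 0],
  [0, 0, 0, 0],
  [0, 0, 0, 0],
  [0, 0, 0, 0],
  [0, 0, 0, 0],
  [0, 0, 0, 0],
  [0, 0, 0, 0],
], hand=0, newtons=90)

```text
clock: 32.7
eef_pos: [0.4089, -0.1227, 0.0335]
tool_rot: [0.999, 0.043, 0.001, 0.001]
force: [-1.6, 0.6, 5.5]
opening: 0.0463
grasp_force: 91.0
```

Emit:
jog_arm([
  [0, 0, 3, 0],
  [0, 0, 5, 0],
  [0, 0, 12, 0],
  [0, 0, 25, 0],
  [0, 0, 30, 0],
  [0, 0, 30, 0],
  [0, 0, 15, 0],
  [0, 0, 0, 0],
])

```text
clock: 33.37
eef_pos: [0.4102, -0.1235, 0.1566]
tool_rot: [0.999, 0.043, 0.003, 0.002]
force: [0.5, -1.3, -1.4]
opening: 0.046
grasp_force: 92.2
```

```bash
python3 st.py
```

```text
[ 0.4102 -0.1235  0.1566] yaw 0.08694652261071653 [ 0.5 -1.3 -1.4] [0.   0.05 0.  ] [-0.58 -0.17  2.08 -0.    1.23  0.91]
```

Emit:
jog_arm([
  [4, 10, 0, 0],
  [9, 26, 0, -0.015],
  [9, 26, 0, -0.015],
  [9, 26, 0, -0.015],
  [9, 26, 0, -0.015],
  [9, 26, 0, -0.015],
  [9, 26, 0, -0.015],
  [9, 26, 0, -0.015],
  [9, 26, 0, -0.015],
  [2, 14, 0, -0.013],
])

```text
clock: 34.2
eef_pos: [0.4856, 0.1124, 0.1508]
tool_rot: [1.0, -0.023, -0.001, -0.0]
force: [0.3, 0.4, -0.8]
opening: 0.0463
grasp_force: 92.3
```

Emit:
jog_arm([
  [0, 0, -20, 0],
  [0, 0, -30, 0],
  [0, 0, 0, 0],
  [0, 0, 0, 0],
])

```text
clock: 34.53
eef_pos: [0.4833, 0.11, 0.0999]
tool_rot: [1.0, -0.023, -0.003, -0.0]
force: [0.3, -0.2, 0.0]
opening: 0.0463
grasp_force: 92.5
```

```bash
python3 st.py; python3 - <<'E'
from h import *
s=bot.read_state();q=s["tool_rot"];e=np.array(s["eef_pos"]);yaw=2*np.arctan2(q[1],q[0])
for n in("top","side"):
    p=vision.capture(n)
    for r in finder.regions_of(p,"panel1"):
        m=r["mask"].astype(np.float32)
        if r["p"]>.3 and m.sum()>300 and p["pixels"][r["mask"]].mean(0)[1]>110:
            q,f=fit([(p,m)],up(PANEL,e[2]+.0167),[*(e[:2]+.078*np.array([np.cos(yaw),np.sin(yaw)])),yaw]); print(n,np.round(r["bbox"]),"   panel",np.round(q[:2]*1000,1),round(q[2],3),round(f,3))
E
```

```text
[0.4833 0.11   0.0999] yaw -0.04615400057533702 [ 0.3 -0.2  0. ] [0.05 0.13 0.  ] [-0.02  0.11  1.93  0.    1.11  1.6 ]
top [221. 155.  20.  67.]    panel [568.9 104.7] -0.041 2.562
top [170. 151.  21.  62.]    panel [1190.1 -148. ] 5.309 1.0
side [279. 174.  66.  11.]    panel [566.6 104.7] -0.12 0.316
```

Emit:
jog_arm([
  [3, -1, -20, 0],
  [0, 0, -20, 0],
  [0, 0, -14, 0],
  [0, 0, -6, 0],
  [0, 0, -2, 0],
  [0, 0, 0, 0],
  [0, 0, 0, 0],
])

```text
clock: 35.32
eef_pos: [0.4901, 0.1089, 0.0416]
tool_rot: [1.0, -0.023, 0.001, -0.0]
force: [-0.7, -0.5, -0.5]
opening: 0.0464
grasp_force: 92.5
```

```bash
python3 st.py
```

```text
[0.4901 0.1089 0.0416] yaw -0.04630293101766797 [-0.7 -0.5 -0.5] [ 0.01  0.02 -0.  ] [-0.02  0.21  1.95  0.    0.98  1.59]
```

Emit:
jog_arm([
  [-1, 0, -3, 0],
  [0, 0, -2, 0],
  [0, 0, -2, 0],
  [0, 0, -1, 0],
  [0, 0, 0, 0],
  [0, 0, 0, 0],
])

```text
clock: 35.82
eef_pos: [0.4889, 0.109, 0.0343]
tool_rot: [1.0, -0.023, 0.001, 0.0]
force: [-5.4, -0.2, 14.0]
opening: 0.046
grasp_force: 93.4
```

Emit:
jog_arm([
  [0, 0, 0, 0],
  [0, 0, 0, 0],
  [0, 0, 0, 0],
  [0, 0, 0, 0],
  [0, 0, 0, 0],
  [0, 0, 0, 0],
], hand=0.8)

```text
clock: 36.32
eef_pos: [0.4878, 0.1089, 0.0321]
tool_rot: [1.0, -0.023, -0.0, -0.0]
force: [-0.2, -0.4, -0.2]
opening: 0.0683
grasp_force: 0.0
```

Emit:
jog_arm([
  [0, 0, 10, 0],
  [0, 0, 25, 0],
  [0, 0, 30, 0],
  [0, 0, 40, 0],
  [0, -20, 40, 0],
  [0, -35, 0, 0],
  [0, -35, 0, 0],
  [0, -35, 0, 0],
  [0, -35, 0, 0],
  [0, -35, 0, 0],
])

```text
clock: 37.15
eef_pos: [0.4877, -0.0863, 0.1756]
tool_rot: [1.0, -0.023, 0.001, 0.0]
force: [0.5, 0.4, 0.1]
opening: 0.0683
grasp_force: 0.0
```

```bash
python3 st.py; python3 look.py|grep -v 'key 0'; python3 - <<'E'
from h import *
p=vision.capture("top");o=p["pixels"][:,:,::-1].copy()
cv2.imwrite("pics/b1.png",cv2.resize(o[70:230,90:380],None,fx=2.7,fy=2.7,interpolation=cv2.INTER_CUBIC))
E
```

```text
[ 0.4877 -0.0863  0.1756] yaw -0.046034624097274865 [0.5 0.4 0.1] [-0.07  0.01 -0.04] [-0.42 -0.    1.88  0.    1.26  1.2 ]
top panel1 0.97 [171. 152.  17.  64.] 973.0 rgb [195. 196. 189.]
   panel [577.8 260.9] -0.049 0.064 [200.  52.]
top panel1 0.97 [167. 244.  55.  41.] 924.0 rgb [125.  81. 148.]
top panel1 0.92 [345. 267.  52.  52.] 1030.0 rgb [140.  88. 167.]
top panel1 0.6 [221. 159.  20.  61.] 924.0 rgb [186. 186. 180.]
   panel [564.4 104.8] -0.043 0.104 [199.  50.]
side panel1 0.96 [184. 188.  36.  29.] 515.0 rgb [111.  70. 133.]
side panel1 0.89 [271. 170.  62.   8.] 309.0 rgb [160. 163. 154.]
side panel1 0.85 [177. 312.  80.  48.] 1434.0 rgb [121.  69. 149.]
side panel1 0.81 [269. 194.  41.  12.] 304.0 rgb [141. 144. 135.]
   key [6.116e+02 1.000e-01] 0.105 0.083
```

View pics/b1.png

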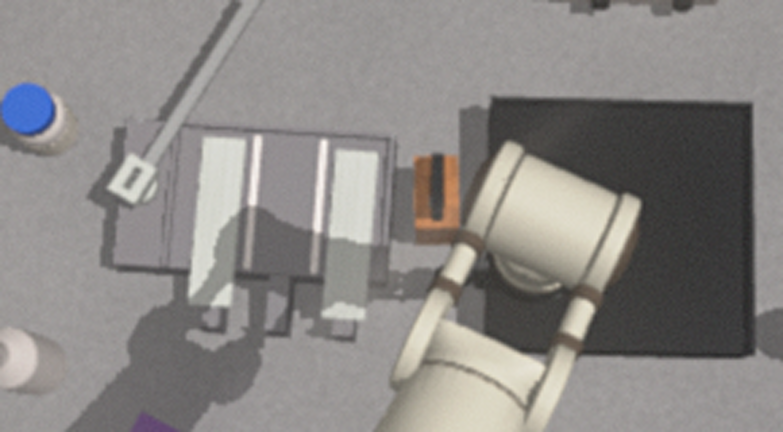

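Emit:
jog_arm([
  [29, 22, 5, 0.02],
  [29, 22, 0, 0.02],
  [29, 22, 0, 0.02],
  [29, 22, 0, 0.014],
  [3, 3, 0, 0],
  [0, 0, 0, 0],
  [0, 0, 0, 0],
], hand=1)

```text
clock: 38.08
eef_pos: [0.6063, 0.0073, 0.1792]
tool_rot: [1.0, 0.015, -0.001, 0.0]
force: [-0.4, 0.1, 0.3]
opening: 0.0857
grasp_force: 0.0
```

```bash
python3 st.py
```

```text
[0.6063 0.0073 0.1792] yaw 0.029793656539585933 [-0.4  0.1  0.3] [-0.02 -0.01 -0.02] [-0.19  0.28  1.56 -0.    1.3   1.35]
```

Emit:
jog_arm([
  [0, -1.5, -20, 0],
  [0, 0, -25, 0],
  [0, 0, -20, 0],
  [0, 0, -11, 0],
  [0, 0, -2, 0],
  [0, 0, 0, 0],
  [0, 0, 0, 0],
])

```text
clock: 38.67
eef_pos: [0.6076, 0.0044, 0.1031]
tool_rot: [1.0, 0.014, 0.001, 0.0]
force: [0.1, 0.3, 0.6]
opening: 0.0854
grasp_force: 0.0
```

Emit:
jog_arm([
  [0, 0, 0, 0],
  [0, 0, 0, 0],
  [0, 0, 0, 0],
  [0, 0, 0, 0],
  [0, 0, 0, 0],
  [0, 0, 0, 0],
  [0, 0, 0, 0],
  [0, 0, 0, 0],
  [0, 0, 0, 0],
  [0, 0, 0, 0],
], hand=0, newtons=70)

```text
clock: 39.5
eef_pos: [0.6072, 0.0047, 0.1019]
tool_rot: [1.0, 0.014, 0.0, 0.0]
force: [-0.3, -0.7, 2.8]
opening: 0.0127
grasp_force: 68.7
```

```bash
python3 st.py
```

```text
[0.6072 0.0047 0.1019] yaw 0.027809237196776124 [-0.3 -0.7  2.8] [-0.11  0.04 -0.02] [-0.19  0.37  1.61 -0.    1.16  1.35]
```

Emit:
jog_arm([
  [0, 0, 10, 0],
  [0, 0, 20, 0],
  [0, 0, 30, 0],
  [0, 0, 35, 0],
  [0, 0, 35, 0],
  [0, 0, 0, 0],
])

```text
clock: 40.0
eef_pos: [0.6108, 0.0042, 0.2409]
tool_rot: [1.0, 0.014, 0.007, 0.001]
force: [0.6, -0.5, 0.7]
opening: 0.0127
grasp_force: 68.3
```

Emit:
jog_arm([
  [0.5, 16, 0, 0.12],
  [0.5, 16, 0, 0.12],
  [0.5, 16, 0, 0.12],
  [0.5, 16, 0, 0.12],
  [0.5, 16, 0, 0.12],
  [0.5, 16, 0, 0.12],
  [0.5, 16, 0, 0.12],
  [0.5, 16, 0, 0.12],
  [0.5, 16, 0, 0.12],
  [0.5, 16, 0, 0.12],
])

```text
clock: 40.83
eef_pos: [0.6115, 0.1656, 0.2313]
tool_rot: [0.816, 0.579, -0.0, -0.0]
force: [0.6, -0.8, -0.9]
opening: 0.0131
grasp_force: 68.4
```

Emit:
jog_arm([
  [0.5, 16, 0, 0.12],
  [0.5, 16, 0, 0.12],
  [0.5, 16, 0, 0.12],
  [0.5, 16, 0, 0.12],
  [0.5, 16, 0, 0.12],
  [0.5, 16, 0, 0.12],
  [0.5, 16, 0, 0.12],
  [0.5, 16, 0, 0.12],
  [0.5, 16, 0, 0.12],
  [0.5, 16, 0, 0.12],
])

```text
clock: 41.67
eef_pos: [0.6165, 0.3256, 0.2313]
tool_rot: [0.347, 0.938, -0.0, -0.0]
force: [1.1, 0.0, -1.5]
opening: 0.0129
grasp_force: 68.4
```

Emit:
jog_arm([
  [0, 16, 0, 0.1],
  [0, 10, 0, 0.09],
  [0, 0, -20, 0],
  [0, 0, 0, 0],
  [0, 0, 0, 0],
  [0, 0, 0, 0],
])

```text
clock: 42.17
eef_pos: [0.6168, 0.3504, 0.2117]
tool_rot: [0.259, 0.966, -0.0, -0.0]
force: [-0.3, -0.2, -0.5]
opening: 0.0128
grasp_force: 68.3
```

```bash
python3 st.py
```

```text
[0.6168 0.3504 0.2117] yaw 2.6170833909269753 [-0.3 -0.2 -0.5] [-0.02  0.01 -0.06] [ 0.35  0.52  1.18 -0.    1.44 -0.7 ]
```

Emit:
jog_arm([
  [0.8, 2.5, -15, 0.005],
  [0, 0, -15, 0],
  [0, 0, -5, 0],
  [0, 0, 0, 0],
  [0, 0, 0, 0],
  [0, 0, 0, 0],
])

```text
clock: 42.67
eef_pos: [0.6183, 0.3534, 0.1776]
tool_rot: [0.257, 0.967, 0.001, 0.001]
force: [-0.4, -0.4, -1.1]
opening: 0.0131
grasp_force: 68.5
```

```bash
python3 st.py
```

```text
[0.6183 0.3534 0.1776] yaw 2.622621210927543 [-0.4 -0.4 -1.1] [ 0.02 -0.02  0.  ] [ 0.35  0.55  1.21  0.    1.38 -0.7 ]
```

Emit:
jog_arm([
  [-0.4, -0.2, -2, 0],
  [0, 0, -2, 0],
  [0, 0, -2, 0],
  [0, 0, -2, 0],
  [0, 0, 0, 0],
  [0, 0, 0, 0],
])

```text
clock: 43.17
eef_pos: [0.6184, 0.3534, 0.172]
tool_rot: [0.256, 0.967, 0.001, 0.002]
force: [-1.0, -1.4, 8.7]
opening: 0.0126
grasp_force: 69.9
```

```bash
python3 st.py
```

```text
[0.6184 0.3534 0.172 ] yaw 2.62290425545497 [-1.  -1.4  8.7] [-0.22  0.63  0.03] [ 0.35  0.55  1.22 -0.    1.37 -0.7 ]
```

Emit:
jog_arm([
  [0, 0, 4, 0],
  [-1.2, 0, 0, 0],
  [0, 0, -2, 0],
  [0, 0, -2, 0],
  [0, 0, -1, 0],
  [0, 0, 0, 0],
  [0, 0, 0, 0],
])

```text
clock: 43.75
eef_pos: [0.6173, 0.3534, 0.172]
tool_rot: [0.256, 0.967, 0.001, 0.002]
force: [-2.7, -2.7, 15.2]
opening: 0.013
grasp_force: 71.0
```

```bash
python3 st.py;python3 - <<'E'
from h import *
s=bot.read_state();q=s["tool_rot"];e=s["eef_pos"];yaw=2*np.arctan2(q[1],q[0])
p=vision.capture("side"); S=8;c0,r0=255,85
o=cv2.resize(p["pixels"][r0:160,c0:340,::-1],None,fx=S,fy=S,interpolation=cv2.INTER_NEAREST)
cv2.imwrite("pics/side4.png",o)
E
```

```text
[0.6173 0.3534 0.172 ] yaw 2.6229612108004723 [-2.7 -2.7 15.2] [-0.44  1.1   0.09] [ 0.35  0.55  1.22 -0.    1.37 -0.7 ]
```

View pics/side4.png

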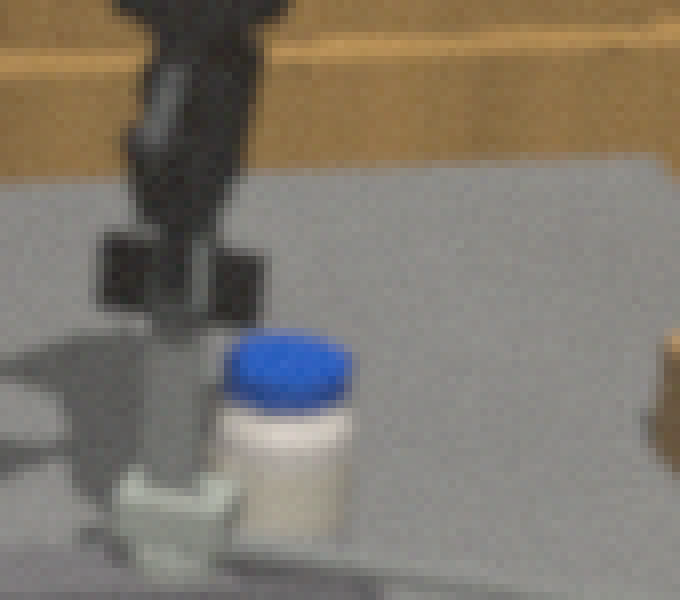

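```bash
python3 - <<'E'
from h import *
p=vision.capture("side");c0,r0=255,85
z=lambda X: np.round((proj(p,X)-[c0,r0]+.5)*8).astype(int).tolist()
e=[.6173,.3534,2.623]
print("blade bottom",z(place(e,box(-12,12,-3,3,0,0)+[0,0,.086])[::2]), "handle",z(place(e,box(-35,35,-7,7,0,32)+[0,0,.165])))
k=[.6177,.3538,2.622]
print("knob top",z(place(k,box(-24,24,-18,18,86,86))[::2]),"slot",z(place(k,box(-14,14,-5,5,86,86))[::2]))
g=cv2.cvtColor(p["pixels"],cv2.COLOR_RGB2GRAY)[140:152,266:290];print(g)
E
```

```text
blade bottom [[198, 491], [194, 496], [145, 482], [141, 487]] handle [[263, 325], [268, 253], [254, 337], [259, 265], [105, 300], [108, 229], [95, 312], [98, 241]]
knob top [[235, 481], [212, 514], [130, 463], [105, 496]] slot [[205, 489], [198, 498], [143, 479], [136, 488]]
[[ 90  91  90  92  92  93 102 109 110 113 112 116 114 107 103 122 134 145
  158 170 179 182 190 198]
 [ 90  90  90  91  92  93 101 109 114 114 108 114 110 107 113 124 136 144
  148 157 163 170 175 181]
 [ 93  92  92  94  93 100 108 108 109 113 112 111 113 107 103 124 139 152
  156 156 158 160 163 167]
 [ 87  91  91  95  99 123 127 116 112 110 112 117 111 110 115 128 143 151
  157 158 156 159 166 165]
 [ 95  92  89  98 122 152 148 122 114 113 112 113 113 124 138 151 154 160
  161 153 154 158 165 165]
 [ 91  93  95 114 146 170 160 139 129 123 116 118 116 132 152 169 174 171
  162 154 153 157 163 162]
 [ 91  93  98 127 161 175 172 162 154 150 144 142 135 142 154 171 178 173
  155 148 156 154 159 162]
 [111  96 102 133 152 161 162 165 165 165 167 163 163 162 170 173 177 161
  136 136 153 158 159 162]
 [131 109 105 121 138 144 144 145 152 153 156 160 163 163 167 169 166 142
  124 137 149 154 161 161]
 [135 123 114 123 135 133 135 137 137 138 136 143 143 147 150 153 140 121
  119 138 157 158 162 161]
 [119 116 113 125 133 136 140 136 136 137 134 136 138 135 140 136 126 118
  127 142 157 158 163 161]
 [ 98 103 107 115 128 133 136 139 133 138 138 133 135 136 133 134 123 121
  132 149 154 157 157 162]]
```

Emit:
jog_arm([
  [0, 0, 4, 0],
  [2.6, -0.9, 0, 0],
  [0, 0, -2, 0],
  [0, 0, -2, 0],
  [0, 0, 0, 0],
  [0, 0, 0, 0],
])

```text
clock: 44.35
eef_pos: [0.6187, 0.3517, 0.1662]
tool_rot: [0.257, 0.967, -0.001, -0.0]
force: [0.8, -1.1, -0.7]
opening: 0.0125
grasp_force: 68.6
```

```bash
python3 st.py; python3 - <<'E'
from h import *
p=vision.capture("top")
for t in("bar","socket"):
    for r in finder.regions_of(p,t)[:2]:
        if r["mask"].sum()<1200:
            v,u=np.nonzero(r["mask"]); P=back(p,np.c_[u,v],.068)[:,:2]; d=np.hypot(*(P-[.6177,.3536]).T); k=d>.1
            if k.sum()>50:
                a=P[k]; w=np.linalg.eigh(np.cov(a.T))[1][:,1]; print("yaw",np.arctan(w[1]/w[0]),"pivotdir",np.arctan2(*(a.mean(0)-[.6177,.3536])[::-1]),k.sum(),d.max())
E
```

```text
[0.6187 0.3517 0.1662] yaw 2.62262329165948 [ 0.8 -1.1 -0.7] [-0.03 -0.33 -0.04] [ 0.35  0.56  1.22 -0.    1.36 -0.7 ]
yaw -0.5179572143342447 pivotdir -0.5215231689094878 318 0.2767759220666131
yaw -0.5150270359260655 pivotdir -0.5235923433328844 299 0.2767759220666131
```

Emit:
jog_arm([
  [0, 0, -3, 0],
  [0, 0, -3, 0],
  [0, 0, -2.5, 0],
  [0, 0, 0, 0],
  [0, 0, 0, 0],
])

```text
clock: 44.92
eef_pos: [0.6186, 0.3519, 0.1584]
tool_rot: [0.257, 0.967, -0.0, -0.0]
force: [2.1, -0.7, -2.5]
opening: 0.0125
grasp_force: 68.4
```

Emit:
jog_arm([
  [0, 0, 0, -0.08],
  [0, 0, 0, -0.09],
  [0, 0, 0, -0.09],
  [0, 0, 0, -0.09],
  [0, 0, 0, -0.09],
  [0, 0, 0, -0.09],
  [0, 0, 0, -0.09],
  [0, 0, 0, -0.09],
  [0, 0, 0, -0.09],
  [0, 0, 0, 0],
])

```text
clock: 45.75
eef_pos: [0.6184, 0.3522, 0.1589]
tool_rot: [0.613, 0.79, -0.0, -0.0]
force: [0.5, -0.5, -1.1]
opening: 0.0126
grasp_force: 68.5
```

```bash
python3 st.py
```

```text
[0.6184 0.3522 0.1589] yaw 1.8207576357527115 [ 0.5 -0.5 -1.1] [-0.12 -0.2  -0.07] [0.35 0.56 1.23 0.   1.35 0.1 ]
```

Emit:
jog_arm([
  [0, 0, 0, -0.09],
  [0, 0, 0, -0.09],
  [0, 0, 0, -0.09],
  [0, 0, 0, -0.08],
  [0, 0, 0, -0.06],
  [0, 0, 0, 0],
])

```text
clock: 46.25
eef_pos: [0.6182, 0.3524, 0.1588]
tool_rot: [0.76, 0.65, -0.0, -0.0]
force: [-0.2, -0.3, -2.3]
opening: 0.0124
grasp_force: 68.5
```

```bash
python3 st.py
```

```text
[0.6182 0.3524 0.1588] yaw 1.4139316899022794 [-0.2 -0.3 -2.3] [-0.06  0.08  0.04] [0.35 0.56 1.23 0.   1.35 0.51]
```

Emit:
jog_arm([
  [0, 0, 0, -0.04],
  [0, 0, 0, -0.04],
  [0, 0, 0, 0],
])

```text
clock: 46.5
eef_pos: [0.6181, 0.3524, 0.1588]
tool_rot: [0.785, 0.619, -0.0, -0.0]
force: [-0.3, 0.2, -1.5]
opening: 0.0133
grasp_force: 68.5
```

```bash
python3 st.py
```

```text
[0.6181 0.3524 0.1588] yaw 1.3354150727478773 [-0.3  0.2 -1.5] [0.08 0.16 0.05] [0.35 0.56 1.23 0.   1.35 0.58]
```

Emit:
jog_arm([
  [0, 0, 0, -0.04],
  [0, 0, 0, -0.03],
  [0, 0, 0, 0],
  [0, 0, 0, 0],
])

```text
clock: 46.83
eef_pos: [0.6181, 0.3525, 0.1588]
tool_rot: [0.806, 0.592, -0.001, -0.0]
force: [-1.3, 0.5, -1.2]
opening: 0.0125
grasp_force: 69.0
```

```bash
python3 st.py; cat > bar.py <<'E'
from h import *
for n in("top","side"):
  p=vision.capture(n)
  for t in("bar","socket"):
    for r in finder.regions_of(p,t)[:2]:
        if r["mask"].sum()<1200:
            v,u=np.nonzero(r["mask"]); P=back(p,np.c_[u,v],.068)[:,:2]; d=np.hypot(*(P-[.6177,.3536]).T); k=d>.1
            if k.sum()>50:
                a=P[k]; w=np.linalg.eigh(np.cov(a.T))[1][:,1]; print(n,"yaw",np.arctan2(w[0]*-np.sign(w[1])*-1,-abs(w[1])),np.arctan(w[1]/w[0]),"pivotdir",np.arctan2(*(a.mean(0)-[.6177,.3536])[::-1]),k.sum(),d.max())
E
python3 bar.py
```

```text
[0.6181 0.3525 0.1588] yaw 1.2672974548620204 [-1.3  0.5 -1.2] [0.14 0.4  0.88] [0.35 0.56 1.23 0.   1.35 0.65]
top yaw 3.086814245593435 1.5160179187985383 pivotdir -1.6196136315904235 409 0.2793776487001483
top yaw -2.815209398650029 -1.2444130718551325 pivotdir -1.769711409778813 536 0.8797403603961306
top yaw 3.1005141808698427 1.5297178540749463 pivotdir -1.621186644201725 294 0.27626648905725404
side yaw 3.1068709277585826 1.5360746009636863 pivotdir -1.6030675333061832 175 0.2817847876441563
side yaw 3.0872293488858737 1.516433022090977 pivotdir -1.6020877254053882 141 0.2759442606009087
```

Emit:
jog_arm([
  [0, 0, 0, 0.08],
  [0, 0, 0, 0.08],
  [0, 0, 0, 0.07],
  [0, 0, 5, 0],
  [0, 0, 10, 0],
  [0, 0, 20, 0],
  [0, 0, 20, 0],
  [0, 0, 20, 0],
  [0, 0, 0, 0],
])

```text
clock: 47.88
eef_pos: [0.6216, 0.353, 0.2415]
tool_rot: [0.735, 0.678, 0.005, 0.002]
force: [0.4, 0.6, 1.1]
opening: 0.0127
grasp_force: 68.6
```

Emit:
jog_arm([
  [-0.5, -25, 0, -0.1],
  [-0.5, -25, 0, -0.1],
  [-0.5, -25, 0, -0.1],
  [-0.5, -25, 0, -0.1],
  [-0.5, -25, 0, -0.1],
  [-0.5, -25, 0, -0.1],
  [-0.5, -25, 0, -0.1],
  [-0.5, -25, 0, -0.1],
  [-0.5, -25, 0, -0.1],
  [-0.5, -25, 0, -0.1],
])

```text
clock: 48.72
eef_pos: [0.6135, 0.1008, 0.2337]
tool_rot: [0.971, 0.241, 0.0, 0.0]
force: [0.3, -0.9, -0.7]
opening: 0.0128
grasp_force: 68.6
```

Emit:
jog_arm([
  [-2, -25, 0, -0.12],
  [-2, -25, 0, -0.12],
  [-2, -25, 0, -0.12],
  [0, -22, 0, -0.1],
  [0, 0, 0, 0],
  [0, 0, 0, 0],
  [0, 0, 0, 0],
])

```text
clock: 49.3
eef_pos: [0.6077, 0.0056, 0.2339]
tool_rot: [1.0, 0.017, -0.0, -0.0]
force: [0.3, -0.3, -1.0]
opening: 0.0126
grasp_force: 68.7
```

```bash
python3 st.py; python3 bar.py | grep pivot
```

```text
[0.6077 0.0056 0.2339] yaw 0.033122528155320886 [ 0.3 -0.3 -1. ] [-0.01  0.06  0.02] [-0.19  0.24  1.5   0.    1.4   1.35]
top yaw 3.0969259725298253 1.5261296457349285 pivotdir -1.615088418648373 192 0.19790988592563946
side yaw 3.1008513861156697 1.5300550593207731 pivotdir -1.6010894443425172 148 0.27628639757953916
side yaw 3.0894229229707952 1.5186265961758987 pivotdir -1.6011165243621142 202 0.28211204961229536
```

Bar closed. Seat the key back in its stand.

Emit:
jog_arm([
  [-1.5, -0.5, -20, -0.005],
  [0, 0, -20, 0],
  [0, 0, -10, 0],
  [0, 0, -10, 0],
  [0, 0, -20, 0],
  [0, 0, -20, 0],
  [0, 0, -20, 0],
  [0, 0, -9, 0],
  [0, 0, 0, 0],
  [0, 0, 0, 0],
])

```text
clock: 50.43
eef_pos: [0.6067, 0.0047, 0.1058]
tool_rot: [1.0, 0.014, 0.0, 0.0]
force: [0.7, 0.0, 0.4]
opening: 0.0126
grasp_force: 68.7
```

```bash
python3 st.py
```

```text
[0.6067 0.0047 0.1058] yaw 0.027942861721297972 [0.7 0.  0.4] [ 0.02 -0.02  0.02] [-0.19  0.36  1.61  0.    1.17  1.35]
```

Emit:
jog_arm([
  [0, 0, -3, 0],
  [0, 0, 0, 0],
  [0, 0, 0, 0],
])

```text
clock: 50.68
eef_pos: [0.6066, 0.0046, 0.1027]
tool_rot: [1.0, 0.014, 0.0, 0.0]
force: [-0.2, -0.7, -1.9]
opening: 0.013
grasp_force: 68.7
```

Emit:
jog_arm([
  [0, 0, 0, 0],
  [0, 0, 0, 0],
  [0, 0, 0, 0],
  [0, 0, 0, 0],
  [0, 0, 0, 0],
  [0, 0, 0, 0],
  [0, 0, 15, 0],
  [0, 0, 30, 0],
  [0, 0, 30, 0],
  [0, 0, 30, 0],
], hand=1)

```text
clock: 51.52
eef_pos: [0.6058, 0.0047, 0.208]
tool_rot: [1.0, 0.014, -0.0, -0.0]
force: [-0.1, -0.2, -0.7]
opening: 0.0852
grasp_force: 0.0
```

Emit:
jog_arm([
  [-25, -30, 0, 0],
  [-25, -30, 0, 0],
  [-25, -30, 0, 0],
  [-25, -30, 0, 0],
  [-25, -30, 0, 0],
  [-25, -30, 0, 0],
  [-25, -30, 0, 0],
  [0, -20, 0, 0],
  [0, 0, 0, 0],
])

```text
clock: 52.27
eef_pos: [0.4301, -0.2288, 0.2075]
tool_rot: [1.0, 0.011, 0.0, 0.001]
force: [0.3, -0.2, -0.7]
opening: 0.0852
grasp_force: 0.0
```

```bash
python3 st.py; python3 look.py; python3 bar.py; python3 - <<'E'
from h import *
a=[cv2.resize(vision.capture(n)["pixels"][r0:r1,c0:c1,::-1],(400,300),interpolation=cv2.INTER_CUBIC) for n,(c0,c1,r0,r1) in dict(top=(110,300,80,222),side=(225,345,120,210)).items()]
cv2.imwrite("pics/final.png",np.hstack(a))
E
```

```text
[ 0.4301 -0.2288  0.2075] yaw 0.022952644076782686 [ 0.3 -0.2 -0.7] [ 0.05 -0.04 -0.01] [-0.74 -0.05  1.87 -0.    1.33  0.81]
top panel1 0.89 [169. 154.  18.  64.] 845.0 rgb [215. 215. 209.]
   panel [576.3 261.7] -0.057 0.211 [196.  50.]
top panel1 0.84 [167. 243.  60.  46.] 1001.0 rgb [115.  78. 134.]
top panel1 0.66 [221. 160.  23.  62.] 898.0 rgb [187. 188. 182.]
   panel [564.7 105.3] -0.055 0.149 [200.  50.]
top panel1 0.57 [344. 265.  51.  50.] 1068.0 rgb [146.  96. 170.]
top key 0.48 [180. 138.  98.  13.] 620.0 rgb [176. 175. 171.]
   key [608.6   8.2] 0.02 1.195
side panel1 0.74 [178. 311.  80.  46.] 1412.0 rgb [121.  69. 150.]
side panel1 0.63 [182. 186.  36.  28.] 494.0 rgb [ 99.  63. 119.]
side panel1 0.56 [270. 172.  59.  10.] 226.0 rgb [166. 169. 159.]
side panel1 0.44 [267. 193.  39.  14.] 176.0 rgb [157. 160. 150.]
side key 0.57 [300. 190.  24.  10.] 307.0 rgb [65. 59. 55.]
   key [611.3   2.1] 0.016 0.087
top yaw 3.0953042677393907 1.5245079409444942 pivotdir -1.6207689706264032 312 0.2796695849612004
top yaw -2.4515243645247384 -0.8807280377298415 pivotdir -1.7691824371818934 406 0.8792735931272979
top yaw 3.089446623322675 1.5186502965277782 pivotdir -1.6189629393871396 319 0.27626648905725404
side yaw 3.0925938720275052 1.5217975452326085 pivotdir -1.6002050141186992 145 0.25725402502796896
side yaw 3.083790316575932 1.5129939897810356 pivotdir -1.597957348391678 139 0.2512270578596103
```

View pics/final.png

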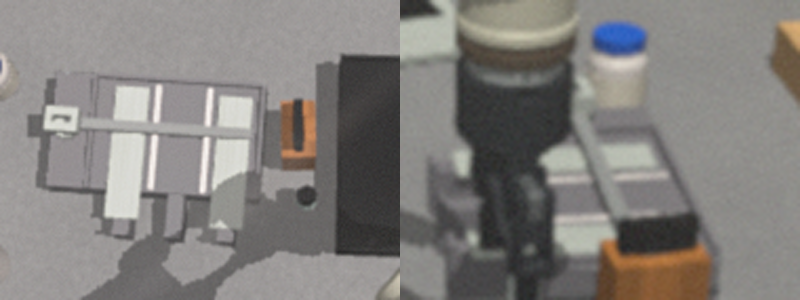

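Both panels are centred in bays 1 and 3, the bar lies closed across them, and the key hangs upright in the stand. The plinth is empty.

```bash
python3 -c "
from cell import bot
print(bot.finish_job())"
```

```text
the job is handed in; nothing more can be done
None
```

I handed the job in at about 52 s on the robot's clock: the bar was swung fully open with the key, both aluminium panels (only two were there) were loaded into bays 1 and 3, the bar was turned back to its closed stop, and the key was hung upright in its stand; no verdict came back.

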